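Screw an outlet elbow onto an air header and aim it at the mark

TASK

Put the steel spacer ring over the threaded stub of the header so that it lies flat on the grey base, then screw the pipe elbow clockwise onto the stub, well down, until less than 17 mm is left between its lower rim and the ring, and stop with its outlet pointing the way the arrow on the base points (within about 7 degrees). Let go of everything and leave the other things on the bench where they are.

Things in the scene. Friction and masses are not known exactly. Their poses are not given: they have to be found in the camera images.
- stub_base (a point): Foot of the threaded stub, on its axis, level with the top face of the header's round grey base (140 mm across, 30 mm high, fixed to the bench). z up. From here up: plain shoulder 32 mm across, 8 mm high; then a 20 mm core with thread ridges 31 mm across from 9 to 37 mm up; coned tip at 42 mm.
- stub_top (a point): Coned tip of the upright stub, on its axis, 42 mm above stub_base. Its coarse thread is right-handed with two starts: lead 16 mm a turn (ridges 3.5 mm thick, 8 mm apart). Turning the elbow clockwise, seen from above, draws it down 16 mm a turn until its rim meets the ring; it stays where it is left.
- mark (a point): The mark: tip of a flat steel arrow (32 mm long, 4 mm high) fixed on the round base, 67 mm from the stub's axis, 4 mm above the base. The arrow, and this point's x axis, point straight away from the stub: the direction from stub_base to here, seen from above, is where the outlet must point.
- elbow_head (a point): Centre of the hexagonal head on top of the loose steel pipe elbow, on the elbow's axis. Head: 30 mm across flats, 40 mm high, flats facing 0, 60, 120.. degrees from the outlet; it reaches 20 mm above and below this point, all else is lower. Elbow 80 mm tall, about 350 g, stands on its rim. x: the outlet's direction, z up.
- elbow_rim (a point): Centre of the elbow's open lower rim, 60 mm below elbow_head. Skirt 43 mm across, bore 35 mm, 36 mm deep; inner lugs 3 mm thick, 4 to 8 mm above the rim, tips 23 mm apart, run in the thread. Set on the stub at any yaw they land on the thread with the rim 28 to 38 mm above stub_base. Play on the stub: 1.5 mm sideways, 1.5 mm axially.
- elbow_outlet (a point): Centre of the elbow's open outlet end: a level pipe 24 mm across with a 29 mm bead, reaching 55 mm from the elbow's axis, 24 mm above the rim.
- ring_center (a point): Centre of the loose steel spacer ring lying on the bench: 50 mm across outside, 36 mm hole, 8 mm thick, 60 g; z up. It goes round the stub's shoulder and lies on the base, under the elbow.
- coupling: Bystander: straight steel sleeve, 43 mm across, 45 mm tall, no side outlet; origin under its centre.
- washer: Bystander: small flat washer, 34 mm across, 18 mm hole, 4 mm thick (too small for the stub); origin under its centre.
- chisel_a: Bystander: cold chisel 150 mm long lying along its x axis.
- chisel_b: Bystander: cold chisel 150 mm long lying along its x axis.
- flower_a: Bystander: flower-shaped sheet blank 64 mm across, 3 mm thick.
- flower_b: Bystander: flower-shaped sheet blank 64 mm across, 3 mm thick.
- hammer: Bystander: hammer lying along its x axis.
- jar: Bystander: clear jar, 56 mm across, 70 mm tall.
Things that resemble listed ones, but are neither listed nor needed, are in the scene too. Leave any brown look-alike of the part that bears elbow_head alone. What is shaped like the part that bears ring_center but orange is not meant.

How it is judged:
By the outcome, as a careful person would: the job done as asked, in the order asked, and still so for the second after the job is handed in, with the robot touching nothing.
It also fails if it takes over 72 s, if anything falls off the work surface, if the arm or the gripper's body presses on something with over 40 N, if the wrist force passes 120 N, or if a joint passes its speed limit or range.

ROBOT

A 6-joint arm with a two-finger parallel gripper is mounted at the origin on the work surface. World frame = base frame: x ahead of the robot, y to its left, z up, the work surface at z = 0. Lengths are in mm, angles in rad, forces in N, time in s.
With the tool pointing down it reaches from about 350 to 975 mm from the base axis. Payload 7.1 kg.
Tool frame: the origin (TCP) lies at the very end of the fingers, on their centre line; the grasp point (between the pads) lies 19 mm behind it; y points along the fingers, x is the direction in which the jaws open and shut, and the axes are right-handed (so a half turn about y gives the same grasp; the last joint's range is limited). The gripper opens to 88 mm and grips with 3 to 60 N. Pads are 20 mm wide; open, the fingers measure 115 mm over their backs; the gripper's body (75 mm by 178 mm) begins 61 mm behind the grasp point.
Start: joints at [1.301, 0.423, 1.63, -0, 1.089, -0.019], TCP at [155.08, 605.437, 190.175] pointing down, gripper open.
Joint ranges: [-3, 3], [-0.9, 2.11], [0.09, 2.58], [-1.31, 4.45], [0.11, 2.69], [-2.54, 2.54]. Speed limits (rad/s): [2.39, 2.39, 3.01, 3.14, 3.14, 3.14].

INTERFACE

Orientations are given as a rotation vector (axis times angle).
In Python, from workcell import ctrl gives the robot as it stands. The module is installed in compiled form; this text tells all that it offers.
- The arm moves only by the tool jog_arm, never from a script. Its argument "steps" is a list of rows, each an object with "turn": the turn, a rotation vector about the world's x, y, z scaled (see below), a list of three; "dp": the shift along the world's x, y, z scaled (see below), a list of three; "claw": the opening, from 0 (shut) to 1 (fully open). In form: [{"turn": [wx, wy, wz], "dp": [x, y, z], "claw": claw}, ...]. A call has 1 to 12 rows; each row is the pose to reach, as a shift and turn from the pose measured when the call began, turning the shorter way round; what a row does not reach only later rows make up. The controller multiplies each number of a shift by 80 mm and each number of a turn by pi rad. A row lasts 1/12 s, in which the tool goes at most 41.7 mm and 7.16 degrees, less where a joint would pass 70% of its speed; a pose out of reach is approached as far as the arm can. A call with a number of a shift or a turn outside -1 to 1 is refused whole. A call with a gripper value outside its range is refused whole. The fingers move at their own pace and stop on an object; the grip force is fixed at half the most. Time passes only in rows, so rows that repeat a pose let the fingers close. It gives the time, the measured TCP pose, the force and the opening at its end, in the units of the state.
- ctrl.get_obs(): the state, without advancing time (a new reading comes with each control period).
- ctrl.get_image(name): name is "scene" or "top" or "wrist"; returns a dict with "img" (420x560x3 uint8, red, green, blue), "range_z" (420x560 float32, mm along the optical axis (not along the pixel's ray), 0 where there is no reading), "fovy" (degrees; the focal length in pixels is half the picture's height over the tangent of half this angle, whatever the lens; pixels are square), "cx", "cy" (the principal point, pixels), "camera_from_world" (4x4, takes a point from world to camera coordinates); the wrist camera has in their place "hand_eye" (4x4, takes a point from camera to tool coordinates, whose origin is the TCP and whose axes are the tool frame's). Camera axes: x right, y down, z forward; pixel columns grow to the right and rows downward; lengths in mm; the calibration is good to about 2 mm. A picture is of the moment at which its call begins: read the wrist's pose just before it.
- ctrl.close_job(): hands the job in, once; it reports no verdict.
The state is a dict: "t": time; "qpos": joint angles; "qvel": joint speeds; "joint_torque": joint torques, N m; "ee_pos": TCP position; "orientation": TCP orientation; "ft_force": force on the tool from outside, world axes, zero at the start; "moment": the same for the moment, N m; "width": finger opening in mm.
Only numpy, scipy, OpenCV 4.12 (cv2) and the standard library are available. Lean on these libraries where they do the work, as an engineer would, in place of code of your own. Each camera call takes 0.05 s, during which the arm holds its last target.

## Working session

There is one attempt and no reset: what is moved stays moved. The work goes in short steps, Python scripts to look and compute and a tool call to move; the robot and the scene stay as the last step left them, time stands still between calls to the robot, and variables do not carry over. Pictures are saved under pics/ and viewed, and the job is handed in when it is done.

Besides the shell and the picture viewer there is one more tool, called after "Request:" as name(argument=value, ...) on one line, values as JSON. jog_arm: Moves the arm, as the interface text tells. Its arguments: {"type":"object","properties":{"steps":{"type":"array","items":{"type":"object","properties":{"turn":{"type":"array","items":{"type":"number"}},"dp":{"type":"array","items":{"type":"number"}},"claw":{"type":"number"}}}}},"required":["steps"]}

```bash
mkdir -p pics; ls
cat > h.py <<'E'
import numpy as np, cv2, pickle
from workcell import ctrl
from scipy.spatial.transform import Rotation as R
def grab(name,save=None):
    o=ctrl.get_obs()
    d=ctrl.get_image(name)
    d['obs']=o
    img=d['img']; h,w=img.shape[:2]
    f=h/2/np.tan(np.radians(d['fovy'])/2)
    d['f']=f
    if 'hand_eye' in d:
        T=np.eye(4);T[:3,:3]=R.from_rotvec(o['orientation']).as_matrix();T[:3,3]=o['ee_pos']
        d['wfc']=T@np.array(d['hand_eye'])
    else: d['wfc']=np.linalg.inv(np.array(d['camera_from_world']))
    if save: cv2.imwrite('pics/'+save+'.png',img[:,:,::-1]); pickle.dump(d,open('pics/'+save+'.pkl','wb'))
    return d
def cloud(d):
    z=d['range_z'];h,w=z.shape
    v,u=np.mgrid[:h,:w]
    P=np.stack([(u-d['cx'])/d['f']*z,(v-d['cy'])/d['f']*z,z,np.ones_like(z)],-1)
    W=(P@d['wfc'].T)[...,:3]; W[z<=0]=np.nan
    return W
def proj(d,p):
    c=np.linalg.inv(d['wfc'])@np.append(p,1); return c[0]/c[2]*d['f']+d['cx'],c[1]/c[2]*d['f']+d['cy']
E
python3 - <<'E'
from h import *
for n in ['scene','top','wrist']:
    d=grab(n,n+'0'); print(n,d['img'].shape,d['fovy'],d['wfc'].round(2).tolist())
print(d['obs'])
E
```

```text
pics
scene (420, 560, 3) 55.83721002113556 [[0.85, 0.44, -0.29, 812.09], [0.52, -0.7, 0.48, -461.75], [0.01, -0.56, -0.83, 826.8], [0.0, 0.0, 0.0, 1.0]]
top (420, 560, 3) 55.11026103338978 [[0.12, -0.97, 0.22, 323.63], [-0.99, -0.12, 0.02, -50.44], [0.0, -0.22, -0.98, 1103.74], [0.0, 0.0, 0.0, 1.0]]
wrist (420, 560, 3) 69.10078361557211 [[0.25, 0.94, 0.25, 87.63], [0.97, -0.24, -0.07, 621.06], [-0.0, 0.26, -0.97, 383.98], [0.0, 0.0, 0.0, 1.0]]
{'t': 0.1, 'qpos': array([ 1.30101465e+00,  4.23743160e-01,  1.63060945e+00, -2.13318597e-05,
        1.08859495e+00, -1.90196506e-02]), 'qvel': array([ 3.15817796e-05, -2.48163531e-03, -1.78613123e-03, -7.82861418e-04,
       -1.84218319e-03, -6.47918225e-04]), 'joint_torque': array([-3.32215641e-04, -5.45611382e+01, -2.74328381e+01,  6.45088521e-02,
        1.88644230e-02, -3.19250341e-05]), 'ee_pos': array([154.93692953, 604.92886266, 189.49435602]), 'orientation': array([-1.31828722, -1.02174544,  1.02353785]), 'ft_force': array([-0.5179414 ,  0.04696257,  0.02086994]), 'moment': array([-0.00401222, -0.02576995,  0.03120308]), 'width': 87.99032191027086}
```

View pics/scene0.png

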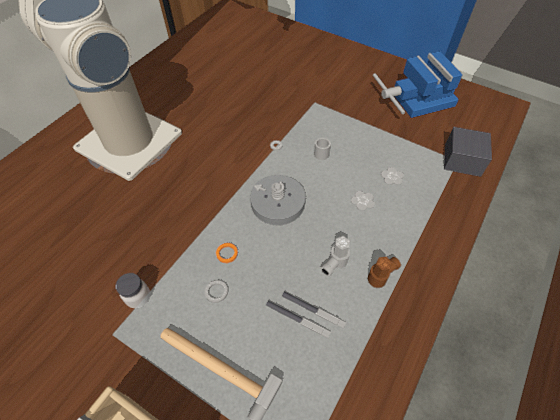

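View pics/top0.png

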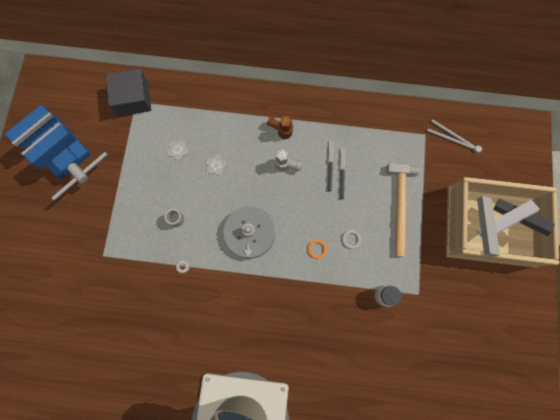

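View pics/wrist0.png

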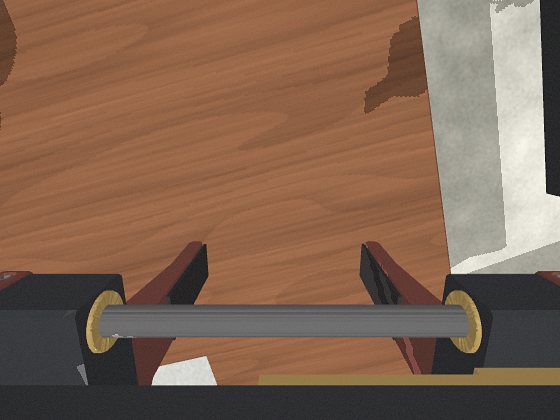

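The scene shows the header with its stub near (278,188) in the scene view and (248,231) in the top view. The steel elbow is at top (284,160), the steel ring at (351,240) and the orange ring at (317,249). The brown elbow is at (286,127). Next I'll measure from depth.

Run:
```python
from h import *
for n,boxes in [('top0',dict(header=(215,200,285,265),ring=(335,225,368,255),elbow=(268,140,308,180))),('scene0',dict(header=(240,165,315,230),ring=(200,275,235,310),elbow=(312,225,360,285)))]:
    d=pickle.load(open('pics/%s.pkl'%n,'rb')); W=cloud(d); img=d['img'].astype(int)
    for k,(a,b,c,e) in boxes.items():
        w=W[b:e,a:c].reshape(-1,3); 
        for lo,hi in [(4,12),(20,34),(36,48),(60,85)]:
            m=(w[:,2]>lo)&(w[:,2]<hi); q=w[m]
            if len(q)>8: print(n,k,lo,hi,len(q),'med',np.median(q,0).round(1),'mid',((q.min(0)+q.max(0))/2).round(1),'ext',np.ptp(q,axis=0).round(1))
    c=[]
    for (a,b,cc,e) in [boxes['header']]:
        cv2.imwrite('pics/%s_hd.png'%n,cv2.resize(d['img'][b:e,a:cc,::-1],None,fx=8,fy=8,interpolation=2))
    a,b,cc,e=boxes['elbow']; cv2.imwrite('pics/%s_el.png'%n,cv2.resize(d['img'][b:e,a:cc,::-1],None,fx=9,fy=9,interpolation=2))
```

```text
top0 header 4 12 219 med [479.2  13.    4.8] mid [483.5  44.8   7.6] ext [191.7 202.9   7.2]
top0 header 20 34 1804 med [478.1  42.1  30.4] mid [480.1  42.8  27.3] ext [139.1 138.7  13.5]
top0 header 36 48 40 med [463.2  38.2  37.1] mid [461.3  47.4  41.8] ext [86.3 71.2 11.6]
top0 header 60 85 115 med [479.3  43.2  67.6] mid [480.3  42.7  67.9] ext [30.1 29.1 15.6]
top0 ring 4 12 202 med [ 495.3 -238.4    6.9] mid [ 493.4 -238.2    7.7] ext [87.1 90.2  7.3]
top0 elbow 4 12 106 med [714.  -49.    4.6] mid [703.1 -39.8   7.1] ext [123.  117.4   6.2]
top0 elbow 20 34 64 med [673.6 -50.1  30.5] mid [681.9 -39.6  27.7] ext [28.9 75.9 12.6]
top0 elbow 36 48 116 med [680.6 -38.4  39.5] mid [685.6 -38.7  41.9] ext [34.7 75.8 11.8]
top0 elbow 60 85 131 med [686.2 -21.6  79.8] mid [688.6 -21.7  72.4] ext [32.9 30.5 24.6]
scene0 header 4 12 103 med [517.5 -12.9   7.2] mid [480.7  64.    8. ] ext [173.3 184.9   7.9]
scene0 header 20 34 1798 med [489.7  31.4  29.2] mid [482.1  41.3  27. ] ext [140.1 139.7  13.9]
scene0 header 36 48 42 med [489.1  29.9  40.9] mid [467.9  34.4  41.7] ext [59.7 16.6 11.4]
scene0 header 60 85 110 med [484.5  38.9  66.6] mid [482.3  41.6  67. ] ext [30.4 32.  13.7]
scene0 ring 4 12 206 med [ 499.4 -238.7    7.3] mid [ 502.2 -238.2    7.3] ext [59.7 50.3  6.6]
scene0 elbow 4 12 25 med [701.5 -37.4   6.8] mid [672.8 -40.    8. ] ext [115.9 128.6   7.9]
scene0 elbow 20 34 139 med [693.8 -57.7  30. ] mid [692.  -49.2  27. ] ext [41.5 60.9 13.9]
scene0 elbow 36 48 152 med [690.  -37.8  38.9] mid [691.2 -42.8  41.9] ext [42.6 72.  11.5]
scene0 elbow 60 85 206 med [692.6 -27.3  78.6] mid [691.4 -22.6  71.3] ext [33.4 33.6 22.1]
```

Run:
```python
from h import *
o=ctrl.get_obs();print(R.from_rotvec(o['orientation']).as_matrix().round(3))
d=pickle.load(open('pics/wrist0.pkl','rb'));print(np.array(d['hand_eye']).round(3))
```

```text
[[ 0.248 -0.    -0.969]
 [ 0.969 -0.001  0.248]
 [-0.001 -1.     0.   ]]
[[ 1.00000e+00  0.00000e+00  1.00000e-03 -1.34200e+00]
 [-1.00000e-03 -2.61000e-01  9.65000e-01 -1.94479e+02]
 [ 0.00000e+00 -9.65000e-01 -2.61000e-01  6.92090e+01]
 [ 0.00000e+00  0.00000e+00  0.00000e+00  1.00000e+00]]
```

Request:
jog_arm(steps=[{"dp":[0.5,-0.5,0.3],"turn":[0,0,0],"claw":1},{"dp":[0.8,-1,0.4],"turn":[0,0,0],"claw":1},{"dp":[1,-1,0.4],"turn":[0,0,0],"claw":1}])

```text
t: 0.4
ee_pos: [234.5, 522.9, 222.0]
orientation: [-1.318, -1.022, 1.026]
ft_force: [0.6, 0.6, 0.1]
width: 87.7
```

View pics/top0_hd.png

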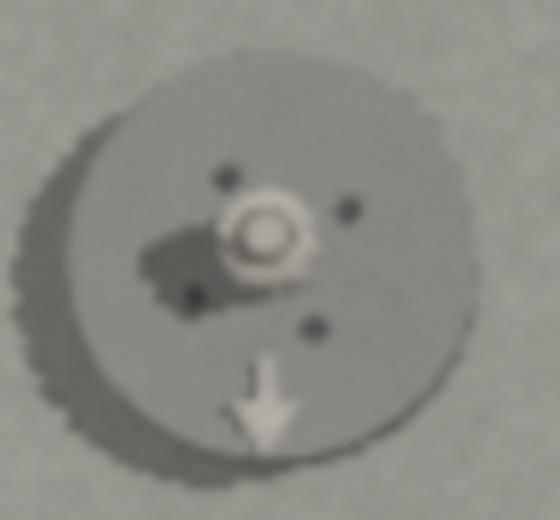

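View pics/scene0_el.png

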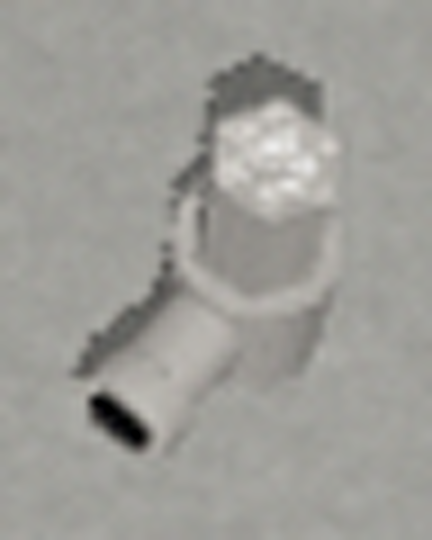

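Request:
jog_arm(steps=[{"dp":[0.4,-0.5,0.1],"turn":[0,0,0.04],"claw":1},{"dp":[0.7,-1,0.1],"turn":[0,0,0.08],"claw":1},{"dp":[0.7,-1,0.1],"turn":[0,0,0.08],"claw":1}])

```text
t: 0.65
ee_pos: [292.1, 439.7, 230.1]
orientation: [-1.208, -1.213, 1.217]
ft_force: [0.4, 0.5, -1.2]
width: 88.3
```

Request:
jog_arm(steps=[{"dp":[0.2,-0.5,0.1],"turn":[0,0,0],"claw":1},{"dp":[0.4,-1,0.1],"turn":[0,0,0],"claw":1},{"dp":[0.4,-1,0.1],"turn":[0,0,0],"claw":1}])

```text
t: 0.9
ee_pos: [325.0, 355.2, 238.1]
orientation: [-1.211, -1.21, 1.217]
ft_force: [-1.3, 0.7, 0.1]
width: 87.8
```

Request:
jog_arm(steps=[{"dp":[0.2,-0.5,0.1],"turn":[0,0,0],"claw":1},{"dp":[0.4,-1,0.1],"turn":[0,0,0],"claw":1},{"dp":[0.4,-1,0.1],"turn":[0,0,0],"claw":1}])

```text
t: 1.15
ee_pos: [357.8, 271.4, 246.2]
orientation: [-1.213, -1.208, 1.216]
ft_force: [0.1, 0.5, -0.0]
width: 88.0
```

Request:
jog_arm(steps=[{"dp":[0.2,-0.5,0.1],"turn":[0,0,0],"claw":1},{"dp":[0.4,-1,0.1],"turn":[0,0,0],"claw":1},{"dp":[0.4,-1,0.1],"turn":[0,0,0],"claw":1}])

```text
t: 1.4
ee_pos: [391.1, 188.0, 254.5]
orientation: [-1.216, -1.207, 1.215]
ft_force: [0.3, 0.7, -0.1]
width: 87.8
```

Request:
jog_arm(steps=[{"dp":[0.2,-0.5,0.1],"turn":[0,0,0],"claw":1},{"dp":[0.4,-1,0.1],"turn":[0,0,0],"claw":1},{"dp":[0.4,-1,0.1],"turn":[0,0,0],"claw":1}])

```text
t: 1.65
ee_pos: [424.9, 104.8, 262.9]
orientation: [-1.219, -1.205, 1.212]
ft_force: [0.3, 0.3, -0.3]
width: 87.9
```

Request:
jog_arm(steps=[{"dp":[0.3,-0.4,0],"turn":[0,0,0],"claw":1},{"dp":[0.5,-0.75,0],"turn":[0,0,0],"claw":1},{"dp":[0.5,-0.75,0],"turn":[0,0,0],"claw":1},{"dp":[0.5,-0.75,0],"turn":[0,0,0],"claw":1},{"dp":[0.5,-0.75,0],"turn":[0,0,0],"claw":1}])

```text
t: 2.07
ee_pos: [464.4, 45.6, 262.4]
orientation: [-1.218, -1.204, 1.212]
ft_force: [-0.5, 0.5, 0.2]
width: 87.6
```

Run:
```python
from h import *
d=grab('wrist','wh1');W=cloud(d);print(d['obs']['ee_pos'],d['obs']['qpos'].round(2))
w=W.reshape(-1,3)
near=np.hypot(w[:,0]-481,w[:,1]-42)<85
w=w[near]
for lo,hi in [(27,33),(33.5,36.5),(55,69),(69,76)]:
    q=w[(w[:,2]>lo)&(w[:,2]<hi)]
    if len(q): print(lo,hi,len(q),np.median(q,0).round(1),((q.min(0)+q.max(0))/2).round(1),np.ptp(q,axis=0).round(1))
print(proj(d,[481,42,72]))
```

```text
[464.44124589  45.64673167 262.44143869] [ 0.08  0.1   1.89 -0.01  1.15 -1.49]
27 33 6582 [477.5  41.2  30. ] [481.4  39.3  30. ] [138.3 138.9   5.9]
33.5 36.5 158 [430.7  34.8  34.1] [461.7  39.7  35. ] [91.3 51.1  2.9]
55 69 316 [478.1  39.2  65.7] [481.6  39.2  62.3] [30.1 31.3 13.5]
69 76 135 [481.3  39.2  71.6] [481.5  39.2  71.5] [16.1 28.6  5. ]
(np.float64(283.13815634448093), np.float64(199.93149652711492))
```

View pics/wh1.png

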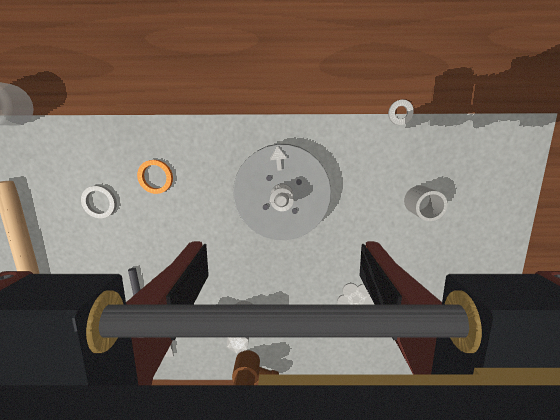

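Run:
```python
from h import *
d=pickle.load(open('pics/wh1.pkl','rb'));W=cloud(d)
H=np.array(d['hand_eye']);Hi=np.linalg.inv(H)
for p in [(0,0,0),(44,0,0),(-44,0,0),(44,-19,10),(-44,-19,10)]:
    c=Hi@np.array([*p,1]);print(p,c[0]/c[2]*d['f']+d['cx'],c[1]/c[2]*d['f']+d['cy'],c[2])
print(d['cx'],d['cy'])
# tool-frame of finger pixels
v,u=np.mgrid[:420,:560];z=d['range_z']
P=np.stack([(u-d['cx'])/d['f']*z,(v-d['cy'])/d['f']*z,z,np.ones_like(z)],-1)@H.T
for v0 in [250,260,270,280]:
    row=P[v0];m=(z[v0]>0)&(np.abs(row[:,1])<45)&(np.abs(row[:,0])<70)
    L=row[m&(row[:,0]<0)];Rr=row[m&(row[:,0]>0)]
    print(v0,L[:,0].max(),Rr[:,0].min(),L[:,0].min(),Rr[:,0].max(), L[:,1].min(),L[:,1].max(),Rr[:,1].max())
# arrow
img=d['img'].astype(int);g=img.sum(2)/3
S=W;
r=np.hypot(W[...,0]-481.5,W[...,1]-39.2)
m=(r>32)&(r<69)&(g>170)&(abs(W[...,2]-33)<5)
print(m.sum()); q=W[m]; print(q.mean(0)); a=np.degrees(np.arctan2(q[:,1].mean()-39.2,q[:,0].mean()-481.5));print('az',a)
cv2.imwrite('pics/arrow.png',cv2.resize(d['img'][130:260,220:350,::-1],None,fx=5,fy=5,interpolation=2))
for n in ['top0','scene0']:
    d=pickle.load(open('pics/%s.pkl'%n,'rb'));W=cloud(d);g=d['img'].astype(int).mean(2)
    r=np.hypot(W[...,0]-481.5,W[...,1]-42)
    mm=(r>32)&(r<69)&(abs(W[...,2]-33)<5)&(W[...,0]<455)
    m=mm&(g>np.median(g[mm])+25);q=W[m];print(n,m.sum(),q.mean(0),np.degrees(np.arctan2(q[:,1].mean()-42,q[:,0].mean()-481.5)))
```

```text
(0, 0, 0) 285.92285403334176 237.88348637390663 205.88895814564847
(44, 0, 0) 351.09114126544284 237.89208672116038 205.91191610151336
(-44, 0, 0) 220.74003180604294 237.8748841084499 205.8660001897836
(44, -19, 10) 358.7678991861343 232.90897846652038 184.96041842022686
(-44, -19, 10) 213.6494326768069 232.8885893841113 184.91450250849707
283.49149354001645 213.55418729309304
250 -45.49680478885764 42.05132949846743 -47.31515263836234 45.90891206588982 -44.2691908983324 -31.81466064138027 -31.980365833327937
260 -45.329755510125246 42.133159114625535 -45.80092698327194 42.41174440133209 -43.18166406379109 -32.03373113248614 -32.2255062998874
270 -45.44196349342934 41.74435858266477 -45.77167119544291 42.599654714796195 -43.057147328224715 -34.0998174965749 -32.718069027846525
280 -45.37872083756341 42.01592221313134 -45.60470368590655 42.441187913876206 -43.20692239303918 -40.112344554109626 -39.552778266071755
173
[431.191004    33.29095985  33.77041111]
az -173.3010207127488
top0 21 [425.94550268  36.76814894  34.86023986] -174.62003094732873
scene0 25 [427.47864417  37.11023775  33.2518962 ] -174.82794632394138
```

View pics/arrow.png

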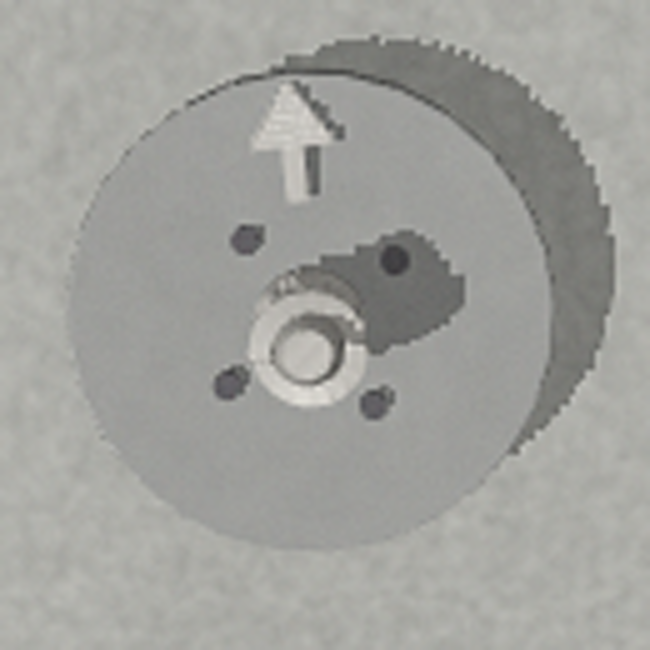

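The wrist view shows the stub at (281,200), the arrow pointing to −x at about −174°, and the steel ring at (99,202). The fingers reveal a hand-eye bias of about 1.65 mm along tool x. Corrected, the stub is at about (481.5, 41).

Request:
jog_arm(steps=[{"dp":[0.2,-0.5,-0.1],"turn":[0,0,0],"claw":0.8},{"dp":[0.3,-1,-0.2],"turn":[0,0,0],"claw":0.8},{"dp":[0.3,-1,-0.2],"turn":[0,0,0],"claw":0.8}])

```text
t: 2.37
ee_pos: [488.6, -36.8, 245.5]
orientation: [-1.218, -1.204, 1.214]
ft_force: [0.1, 0.1, -0.4]
width: 72.2
```

Request:
jog_arm(steps=[{"dp":[0,-0.5,-0.1],"turn":[0,0,0],"claw":0.8},{"dp":[0,-1,-0.3],"turn":[0,0,0],"claw":0.8},{"dp":[0,-1,-0.4],"turn":[0,0,0],"claw":0.8}])

```text
t: 2.62
ee_pos: [488.4, -119.3, 212.8]
orientation: [-1.22, -1.202, 1.215]
ft_force: [-0.9, 1.1, 0.7]
width: 70.3
```

Request:
jog_arm(steps=[{"dp":[0,-0.5,-0.1],"turn":[0,0,0],"claw":0.8},{"dp":[0.1,-1,-0.3],"turn":[0,0,0],"claw":0.8},{"dp":[0.1,-1,-0.5],"turn":[0,0,0],"claw":0.8}])

```text
t: 2.87
ee_pos: [498.6, -202.3, 173.3]
orientation: [-1.225, -1.203, 1.214]
ft_force: [0.4, -0.5, 0.1]
width: 70.6
```

Request:
jog_arm(steps=[{"dp":[0,-0.2,-0.3],"turn":[0,0,0],"claw":0.8},{"dp":[0,-0.35,-0.6],"turn":[0,0,0],"claw":0.8},{"dp":[0,-0.35,-0.6],"turn":[0,0,0],"claw":0.8},{"dp":[0,-0.35,-0.6],"turn":[0,0,0],"claw":0.8}])

```text
t: 3.2
ee_pos: [497.9, -228.5, 124.4]
orientation: [-1.221, -1.202, 1.214]
ft_force: [0.3, 0.5, 1.1]
width: 70.4
```

```bash
cat >> h.py <<'E'
def wrist_corr(d,b=1.65):
    W=cloud(d); x=R.from_rotvec(d['obs']['orientation']).as_matrix()[:,0]
    return W+b*x
def circ(pts):
    A=np.c_[2*pts,np.ones(len(pts))];s=np.linalg.lstsq(A,(pts**2).sum(1),rcond=None)[0];return s[0],s[1],np.sqrt(s[2]+s[0]**2+s[1]**2)
E
python3 - <<'E'
from h import *
d=grab('wrist','wr1');W=wrist_corr(d);print(d['obs']['ee_pos'],d['obs']['qpos'].round(2),d['obs']['width'])
w=W.reshape(-1,3)
q=w[(np.hypot(w[:,0]-497,w[:,1]+238)<40)&(w[:,2]>5.5)&(w[:,2]<10)]
print(len(q),np.median(q,0).round(1),((q.min(0)+q.max(0))/2).round(1),np.ptp(q,axis=0).round(1))
E
```

```text
[ 497.85113512 -228.53265599  124.40059138] [-0.45  0.4   1.86 -0.01  0.88 -2.01] 70.39084614895873
893 [ 496.9 -239.5    7.9] [ 498.2 -239.4    7.6] [50.4 49.4  4.3]
```

View pics/wr1.png

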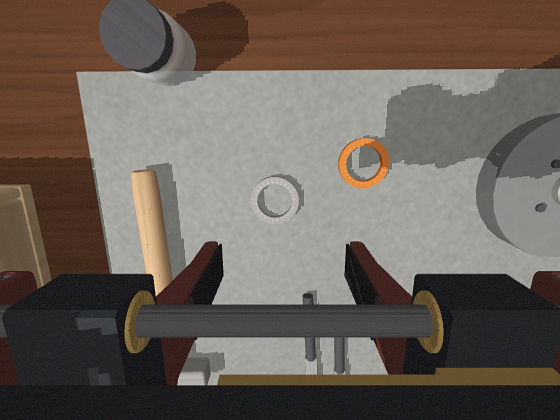

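Request:
jog_arm(steps=[{"dp":[0,-0.136,-0.4],"turn":[0,0,0],"claw":0.8},{"dp":[0,-0.136,-0.8],"turn":[0,0,0],"claw":0.8},{"dp":[0,-0.136,-1],"turn":[0,0,0],"claw":0.8},{"dp":[0,-0.136,-1],"turn":[0,0,0],"claw":0.8}])

```text
t: 3.58
ee_pos: [497.7, -237.5, 44.2]
orientation: [-1.219, -1.203, 1.215]
ft_force: [-0.3, -0.1, 0.0]
width: 70.3
```

Run:
```python
from h import *
d=grab('wrist','wr2');W=wrist_corr(d);o=d['obs'];print(o['ee_pos'],o['width'],o['ft_force'])
print(R.from_rotvec(o['orientation']).as_matrix().round(3))
w=W.reshape(-1,3)
q=w[(np.hypot(w[:,0]-497,w[:,1]+238)<32)&(w[:,2]>5.5)&(w[:,2]<11)]
print(len(q),np.median(q,0).round(1),((q.min(0)+q.max(0))/2).round(1),np.ptp(q,axis=0).round(1))
```

```text
[ 497.65541418 -237.54471059   44.15269563] 70.31265874421311 [-0.34455437 -0.10027425  0.04761458]
[[ 0.002  0.001 -1.   ]
 [ 1.    -0.011  0.002]
 [-0.011 -1.    -0.001]]
1540 [ 497.1 -239.2    7.9] [ 498.  -239.5    7.7] [50.2 49.9  4.4]
```

View pics/wr2.png

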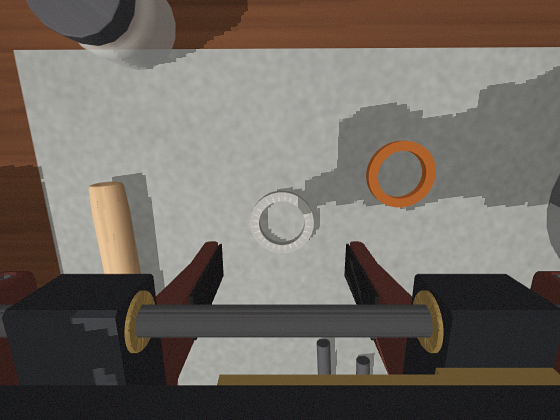

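Request:
jog_arm(steps=[{"dp":[0,-0.025,-0.3],"turn":[0,0,0],"claw":0.8},{"dp":[0,-0.025,-0.5],"turn":[0,0,0],"claw":0.8},{"dp":[0,-0.025,-0.5],"turn":[0,0,0],"claw":0.8},{"dp":[0,-0.025,-0.5],"turn":[0,0,0],"claw":0.8}])

```text
t: 3.97
ee_pos: [499.8, -240.0, 7.4]
orientation: [-1.222, -1.205, 1.215]
ft_force: [-0.4, 0.2, -0.0]
width: 70.3
```

Request:
jog_arm(steps=[{"dp":[0,0,0],"turn":[0,0,0],"claw":0.4},{"dp":[0,0,0],"turn":[0,0,0],"claw":0.4},{"dp":[0,0,0],"turn":[0,0,0],"claw":0.4},{"dp":[0,0,0],"turn":[0,0,0],"claw":0.4},{"dp":[0,0,0],"turn":[0,0,0],"claw":0.4}])

```text
t: 4.38
ee_pos: [500.1, -240.1, 8.0]
orientation: [-1.223, -1.206, 1.215]
ft_force: [-0.2, 0.6, 0.2]
width: 40.7
```

Run:
```python
from h import *
d=grab('wrist','wr3');W=wrist_corr(d);o=d['obs'];print(o['t'],o['ee_pos'],o['width'],o['ft_force'])
```

```text
4.3833 [ 500.05879534 -240.10228287    8.0016822 ] 40.716400243741504 [-0.17957395  0.62685668  0.19976647]
```

View pics/wr3.png

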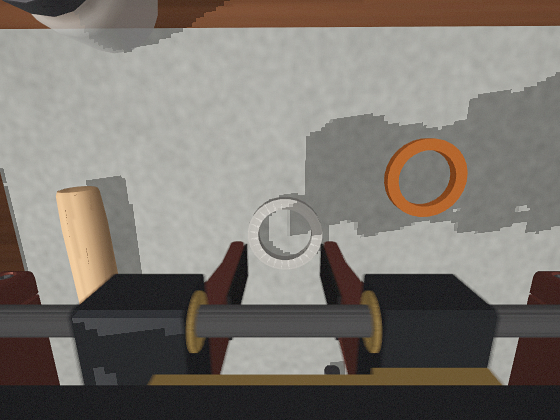

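The fingers closed above the ring because the TCP stayed at z = 8. I'll reopen and go lower.

Request:
jog_arm(steps=[{"dp":[0,0,0],"turn":[0,0,0],"claw":0.8},{"dp":[0,0,0],"turn":[0,0,0],"claw":0.8},{"dp":[0,0,0],"turn":[0,0,0],"claw":0.8},{"dp":[-0.02,0,-0.05],"turn":[0,0,0],"claw":0.8},{"dp":[-0.02,0,-0.09],"turn":[0,0,0],"claw":0.8},{"dp":[-0.02,0,-0.09],"turn":[0,0,0],"claw":0.8}])

```text
t: 4.93
ee_pos: [497.6, -239.8, -0.3]
orientation: [-1.221, -1.205, 1.215]
ft_force: [-0.0, 0.7, 1.0]
width: 69.8
```

Request:
jog_arm(steps=[{"dp":[0,0,0.025],"turn":[0,0,0],"claw":0.8},{"dp":[0,0,0.025],"turn":[0,0,0],"claw":0.4},{"dp":[0,0,0.025],"turn":[0,0,0],"claw":0.4},{"dp":[0,0,0.025],"turn":[0,0,0],"claw":0.4},{"dp":[0,0,0.025],"turn":[0,0,0],"claw":0.4},{"dp":[0,0,0.025],"turn":[0,0,0],"claw":0.4}])

```text
t: 5.43
ee_pos: [497.7, -239.8, 1.8]
orientation: [-1.221, -1.205, 1.215]
ft_force: [-0.6, 0.5, -0.5]
width: 40.1
```

Run:
```python
from h import *
d=grab('wrist','wr4');W=wrist_corr(d);o=d['obs'];print(o['t'],o['ee_pos'],o['width'],o['ft_force'])
w=W.reshape(-1,3)
q=w[(np.hypot(w[:,0]-497,w[:,1]+238)<60)&(w[:,2]>5.5)&(w[:,2]<10)]
print(len(q),np.median(q,0).round(1),((q.min(0)+q.max(0))/2).round(1),np.ptp(q,axis=0).round(1))
H=np.array(d['hand_eye']);Hi=np.linalg.inv(H)
for p in [(0,0,0),(20,0,0),(-20,0,0),(20,-5,0)]:
    c=Hi@np.array([*p,1]);print(p,c[0]/c[2]*d['f']+d['cx'],c[1]/c[2]*d['f']+d['cy'],c[2])
s=grab('scene','sc4')
cv2.imwrite('pics/sc4c.png',cv2.resize(s['img'][210:360,130:330,::-1],None,fx=4,fy=4,interpolation=2))
```

```text
5.4333 [ 497.65895755 -239.80302643    1.79073453] 40.084101865929966 [-0.64765201  0.51330808 -0.49381866]
2194 [ 496.3 -239.4    7.9] [ 498.1 -239.4    7.7] [50.7 50.   4.5]
(0, 0, 0) 285.9260355439351 237.8914788787953 205.88061974426336
(20, 0, 0) 315.55098863218285 237.89530689851335 205.89103478368068
(-20, 0, 0) 256.2980849840076 237.8876504717558 205.87020470484603
(20, -5, 0) 316.32407093941015 240.45918337980743 201.06436141830247
```

View pics/wr4.png

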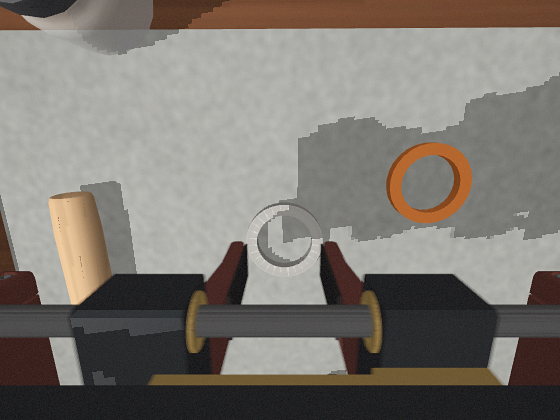

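View pics/sc4c.png

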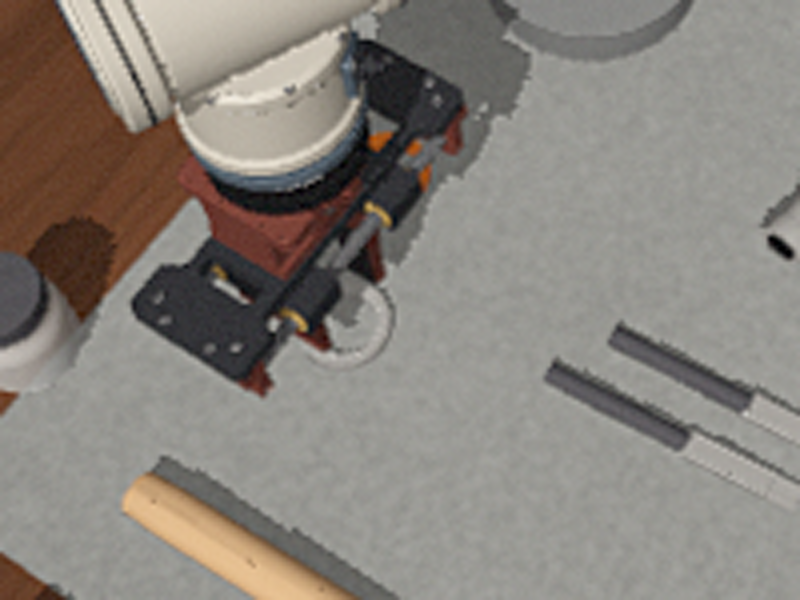

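Run:
```python
from h import *
s=pickle.load(open('pics/sc4.pkl','rb'))
img=s['img'][:,:,::-1].copy()
o=s['obs'];print(o['ee_pos'],R.from_rotvec(o['orientation']).as_matrix().round(3))
M=R.from_rotvec(o['orientation']).as_matrix()
big=cv2.resize(img[250:320,160:240],None,fx=8,fy=8,interpolation=2)
for p,c in [((0,0,0),(0,0,255)),((20,0,0),(255,0,0)),((-20,0,0),(0,255,0)),((20,-19,0),(255,0,255)),((-20,-19,0),(255,255,0))]:
    u,v=proj(s,o['ee_pos']+M@np.array(p));print(p,u,v)
    cv2.circle(big,(int((u-160+.5)*8),int((v-250+.5)*8)),4,c,-1)
cv2.imwrite('pics/sc4d.png',big)
# wrist: depth around finger tip
d=pickle.load(open('pics/wr4.pkl','rb'));H=np.array(d['hand_eye']);z=d['range_z']
v,u=np.mgrid[:420,:560]
P=(np.stack([(u-d['cx'])/d['f']*z,(v-d['cy'])/d['f']*z,z,np.ones_like(z)],-1)@H.T)
for v0 in [244,250,256,262,268]:
    print(v0,[(uu,P[v0,uu,:3].round(0).tolist()) for uu in range(225,256,6)])
cv2.imwrite('pics/wr4c.png',cv2.resize(d['img'][190:300,200:370,::-1],None,fx=4,fy=4,interpolation=2))
```

```text
[ 497.66991728 -239.79965243    1.79481547] [[ 0.002  0.003 -1.   ]
 [ 1.    -0.012  0.002]
 [-0.012 -1.    -0.003]]
(0, 0, 0) 215.79073260709674 292.0946896506552
(20, 0, 0) 221.25928627128707 285.0637793218622
(-20, 0, 0) 210.19857880844563 299.2845124662564
(20, -19, 0) 220.18643566933542 281.3808251829709
(-20, -19, 0) 208.89906392230498 295.7764725267217
244 [(225, [-42.0, 2.0, -5.0]), (231, [-30.0, -37.0, 10.0]), (237, [-27.0, -37.0, 10.0]), (243, [-24.0, -38.0, 10.0]), (249, [-24.0, -6.0, -2.0]), (255, [-20.0, -5.0, -2.0])]
250 [(225, [-42.0, 2.0, -10.0]), (231, [-29.0, -47.0, 10.0]), (237, [-26.0, -46.0, 10.0]), (243, [-24.0, -41.0, 8.0]), (249, [-25.0, -5.0, -7.0]), (255, [-21.0, -5.0, -7.0])]
256 [(225, [-31.0, -53.0, 10.0]), (231, [-28.0, -54.0, 10.0]), (237, [-25.0, -54.0, 10.0]), (243, [-22.0, -50.0, 8.0]), (249, [-26.0, 3.0, -14.0]), (255, [-21.0, -6.0, -11.0])]
262 [(225, [-29.0, -61.0, 10.0]), (231, [-26.0, -62.0, 10.0]), (237, [-24.0, -61.0, 10.0]), (243, [-22.0, -54.0, 6.0]), (249, [-25.0, 0.0, -18.0]), (255, [-21.0, -5.0, -15.0])]
268 [(225, [-28.0, -69.0, 10.0]), (231, [-26.0, -66.0, 9.0]), (237, [-23.0, -65.0, 9.0]), (243, [-22.0, -55.0, 4.0]), (249, [-26.0, 2.0, -23.0]), (255, [-22.0, 2.0, -23.0])]
```

View pics/sc4d.png

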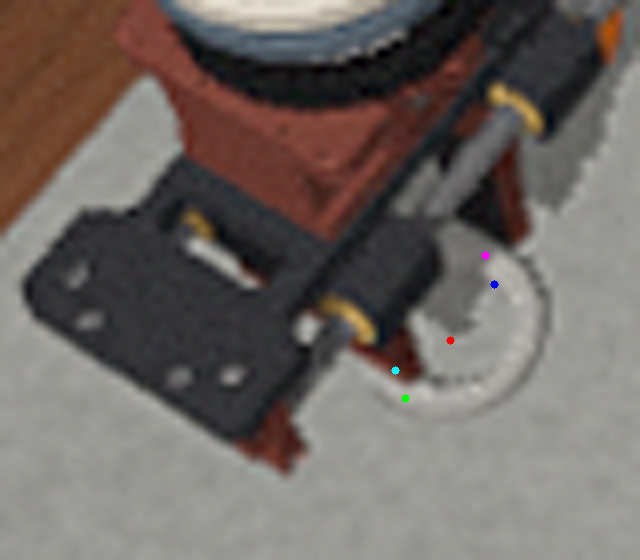

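View pics/wr4c.png

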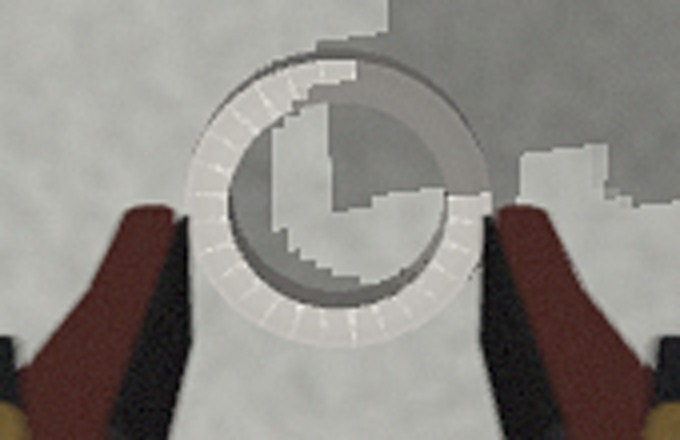

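Run:
```python
from h import *
s=pickle.load(open('pics/sc4.pkl','rb'));W=cloud(s);g=s['img'].astype(int)
for (u,v) in [(206,291),(208,293),(209,294),(210,295),(211,295),(211,296),(212,296),(210,296),(224,277),(225,279),(224,280),(195,307),(196,308)]:
    print(u,v,g[v,u],W[v,u].round(0))
```

```text
206 291 [143 118  66] [ 529. -282.  130.]
208 293 [56 39 37] [ 531. -281.  120.]
209 294 [64 34 28] [ 509. -265.   55.]
210 295 [65 29 29] [ 509. -264.   49.]
211 295 [68 28 26] [ 510. -262.   46.]
211 296 [66 25 20] [ 510. -263.   43.]
212 296 [72 49 42] [ 511. -261.   39.]
210 296 [84 39 25] [ 510. -265.   46.]
224 277 [63 26 24] [ 510. -216.   51.]
225 279 [93 68 63] [ 510. -215.   39.]
224 280 [92 75 71] [ 510. -218.   38.]
195 307 [90 43 35] [ 531. -317.  127.]
196 308 [101  92  86] [ 531. -316.  121.]
```

The fingertips are really about 37 mm above the reported TCP. Both the wrist view and the scene depth put them at z ≈ 38 while the state says 1.8. I'll reopen and go down with checks on the force.

Request:
jog_arm(steps=[{"dp":[0,0,0],"turn":[0,0,0],"claw":0.8},{"dp":[0,0,0],"turn":[0,0,0],"claw":0.8},{"dp":[0,0,0],"turn":[0,0,0],"claw":0.8},{"dp":[0,0,0],"turn":[0,0,0],"claw":0.8},{"dp":[0,0,0],"turn":[0,0,0],"claw":0.8}])

```text
t: 5.95
ee_pos: [497.6, -239.8, 1.8]
orientation: [-1.221, -1.205, 1.215]
ft_force: [-0.1, 0.4, 0.8]
width: 65.9
```

Request:
jog_arm(steps=[{"dp":[0,0,-0.15],"turn":[0,0,0],"claw":0.8},{"dp":[0,0,-0.3],"turn":[0,0,0],"claw":0.8},{"dp":[0,0,-0.35],"turn":[0,0,0],"claw":0.8},{"dp":[0,0,-0.35],"turn":[0,0,0],"claw":0.8}])

```text
t: 6.28
ee_pos: [496.2, -239.1, -28.2]
orientation: [-1.218, -1.203, 1.216]
ft_force: [-0.4, 0.3, 0.3]
width: 70.1
```

Run:
```python
from h import *
d=grab('wrist','wr5');W=wrist_corr(d);o=d['obs'];print(o['t'],o['ee_pos'],o['width'],o['ft_force'])
w=W.reshape(-1,3)
q=w[(np.hypot(w[:,0]-497,w[:,1]+238)<60)&(w[:,2]>5.5)&(w[:,2]<10)]
print(len(q),np.median(q,0).round(1),((q.min(0)+q.max(0))/2).round(1),np.ptp(q,axis=0).round(1))
q=w[(np.hypot(w[:,0]-450,w[:,1]+238)<20)];print(np.nanmedian(q,0))
s=grab('scene','sc5');W=cloud(s);g=s['img'].astype(int)
red=(g[...,0]>g[...,1]*1.7)&(g[...,0]<110)&(W[...,0]>495)&(W[...,0]<520)&(abs(W[...,1]+240)<60)
q=W[red];print(np.sort(q[:,2])[:15].round(0))
cv2.imwrite('pics/sc5c.png',cv2.resize(s['img'][250:330,150:250,::-1],None,fx=7,fy=7,interpolation=2))
```

```text
6.2833 [ 496.24034194 -239.10949883  -28.20841057] 70.06110285063704 [-0.35438319  0.27675079  0.28479915]
3232 [ 495.8 -239.5    7.9] [ 497.9 -238.6    7.7] [50.7 88.1  4.5]
[ 450.77464175 -237.93574418    0.62220301]
[10. 13. 15. 15. 16. 18. 19. 19. 19. 20. 21. 21. 22. 24. 26.]
```

View pics/sc5c.png

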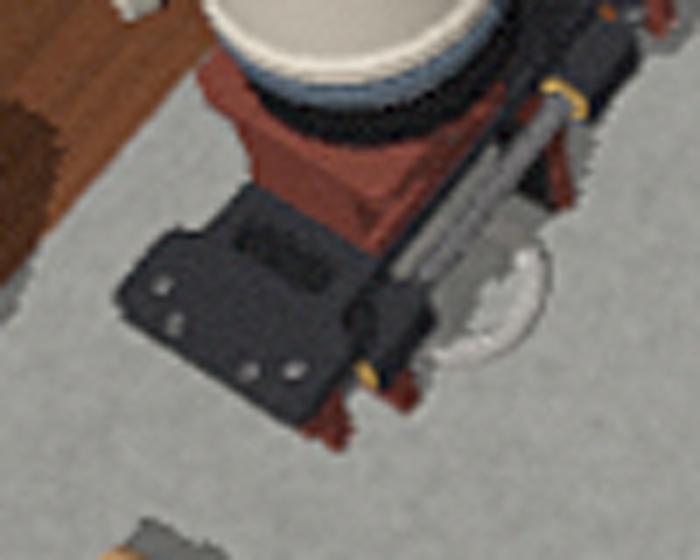

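View pics/wr5.png

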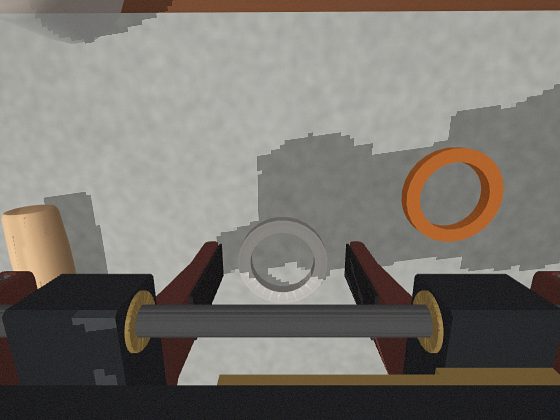

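Request:
jog_arm(steps=[{"dp":[0.015,0,-0.04],"turn":[0,0,0],"claw":0.8},{"dp":[0.02,0,-0.075],"turn":[0,0,0],"claw":0.8},{"dp":[0.02,0,-0.085],"turn":[0,0,0],"claw":0.8},{"dp":[0.02,0,-0.085],"turn":[0,0,0],"claw":0.8}])

```text
t: 6.72
ee_pos: [499.2, -239.8, -31.9]
orientation: [-1.22, -1.205, 1.216]
ft_force: [-4.5, 1.3, 21.6]
width: 70.3
```

Request:
jog_arm(steps=[{"dp":[-0.01,0,0.03],"turn":[0,0,0],"claw":0.8},{"dp":[-0.01,0,0.03],"turn":[0,0,0],"claw":0.8}])

```text
t: 6.88
ee_pos: [499.1, -240.1, -28.7]
orientation: [-1.222, -1.205, 1.215]
ft_force: [0.5, 0.2, -0.3]
width: 70.3
```

Request:
jog_arm(steps=[{"dp":[0,0,0],"turn":[0,0,0],"claw":0.4},{"dp":[0,0,0],"turn":[0,0,0],"claw":0.4},{"dp":[0,0,0],"turn":[0,0,0],"claw":0.4},{"dp":[0,0,0],"turn":[0,0,0],"claw":0.4},{"dp":[0,0,0],"turn":[0,0,0],"claw":0.4}])

```text
t: 7.3
ee_pos: [499.0, -240.0, -28.9]
orientation: [-1.222, -1.205, 1.215]
ft_force: [0.7, -0.4, 0.4]
width: 49.0
```

The ring is gripped at width 49. Next I'll lift it and carry it to the stub.

Request:
jog_arm(steps=[{"dp":[0,0,0.2],"turn":[0,0,0],"claw":0.4},{"dp":[0,0,0.5],"turn":[0,0,0],"claw":0.4},{"dp":[0,0,0.9],"turn":[0,0,0],"claw":0.4},{"dp":[0,0,1],"turn":[0,0,0],"claw":0.4}])

```text
t: 7.63
ee_pos: [500.8, -241.0, 54.4]
orientation: [-1.226, -1.207, 1.215]
ft_force: [0.5, -0.9, -0.0]
width: 49.1
```

Request:
jog_arm(steps=[{"dp":[0,0.3,0.4],"turn":[0,0,0],"claw":0.4},{"dp":[-0.05,0.7,0.7],"turn":[0,0,0],"claw":0.4},{"dp":[-0.05,1,0.7],"turn":[0,0,0],"claw":0.4}])

```text
t: 7.88
ee_pos: [498.7, -160.7, 114.0]
orientation: [-1.232, -1.21, 1.213]
ft_force: [1.0, -0.7, -1.2]
width: 49.3
```

Request:
jog_arm(steps=[{"dp":[0,0.4,0],"turn":[0,0,0],"claw":0.4},{"dp":[-0.05,0.8,0],"turn":[0,0,0],"claw":0.4},{"dp":[-0.05,1,0],"turn":[0,0,0],"claw":0.4}])

```text
t: 8.13
ee_pos: [493.5, -78.1, 113.7]
orientation: [-1.231, -1.21, 1.213]
ft_force: [0.9, 0.3, -0.3]
width: 48.9
```

Request:
jog_arm(steps=[{"dp":[0,0.4,0],"turn":[0,0,0],"claw":0.4},{"dp":[-0.05,0.8,0],"turn":[0,0,0],"claw":0.4},{"dp":[-0.05,0.9,0],"turn":[0,0,0],"claw":0.4},{"dp":[-0.05,0.9,0],"turn":[0,0,0],"claw":0.4}])

```text
t: 8.47
ee_pos: [489.0, -4.3, 113.2]
orientation: [-1.228, -1.212, 1.216]
ft_force: [0.2, -0.3, -1.7]
width: 49.2
```

Run:
```python
from h import *
d=grab('wrist','wr6');W=wrist_corr(d);o=d['obs'];print(o['t'],o['ee_pos'],o['width'],o['ft_force'])
M=R.from_rotvec(o['orientation']).as_matrix();print(M.round(3))
w=W.reshape(-1,3)
q=(w-o['ee_pos'])@M
q=q[(np.hypot(q[:,0],q[:,2])<32)&(q[:,1]>-43)&(q[:,1]<-30)]
print(len(q),np.median(q,0),((q.min(0)+q.max(0))/2).round(1),np.ptp(q,axis=0).round(1))
q=w[(abs(w[:,2]-71.5)<2)&(abs(w[:,0]-481)<20)&(abs(w[:,1]-41)<20)]
if len(q):print('tip',len(q),q.mean(0),((q.min(0)+q.max(0))/2).round(1))
```

```text
8.4667 [488.97971642  -4.34409031 113.19312601] 49.23324807628462 [ 0.22301292 -0.28687595 -1.73170161]
[[-0.002  0.012 -1.   ]
 [ 1.    -0.015 -0.002]
 [-0.015 -1.    -0.012]]
3773 [  0.25350411 -36.75287297   2.39740393] [  0.1 -36.5   0.9] [60.7 12.9 50.4]
tip 294 [481.34301098  40.60253999  71.4697405 ] [481.4  40.9  71.5]
```

View pics/wr6.png

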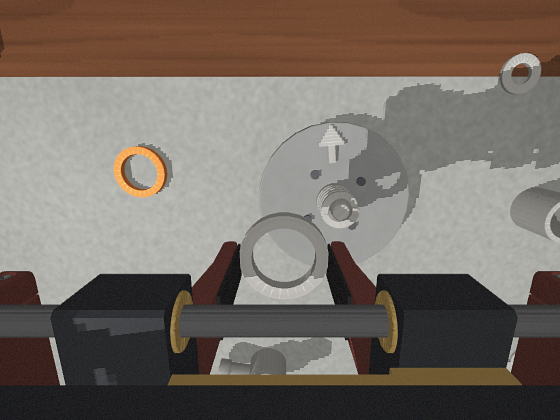

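Request:
jog_arm(steps=[{"dp":[-0.05,0.3,0],"turn":[0.005,0.004,0],"claw":0.4},{"dp":[-0.084,0.562,0],"turn":[0.005,0.004,0],"claw":0.4},{"dp":[-0.084,0.562,0],"turn":[0.005,0.004,0],"claw":0.4},{"dp":[-0.084,0.562,0],"turn":[0.005,0.004,0],"claw":0.4}])

```text
t: 8.85
ee_pos: [482.8, 38.6, 113.1]
orientation: [-1.208, -1.21, 1.211]
ft_force: [0.6, -0.4, -0.6]
width: 49.6
```

Run:
```python
from h import *
d=grab('wrist','wr7');W=wrist_corr(d);o=d['obs'];print(o['t'],o['ee_pos'],o['width'],o['ft_force'])
M=R.from_rotvec(o['orientation']).as_matrix();print(M.round(3))
w=W.reshape(-1,3)
q=(w-o['ee_pos'])@M
m=(np.hypot(q[:,0],q[:,2])<32)&(q[:,1]>-43)&(q[:,1]<-33)&(abs(q[:,0])<25.5);q=q[m]
print(len(q),((q.min(0)+q.max(0))/2).round(1),np.ptp(q,axis=0).round(1));q=w[m];print('ring',((q.min(0)+q.max(0))/2).round(1))
q=w[(abs(w[:,2]-71.5)<2)&(abs(w[:,0]-481)<20)&(abs(w[:,1]-41)<20)]
if len(q):print('tip',len(q),q.mean(0),((q.min(0)+q.max(0))/2).round(1))
```

```text
8.85 [482.81134111  38.62153709 113.10597363] 49.62087718242882 [ 0.55839232 -0.37386769 -0.59667662]
[[-0.001 -0.    -1.   ]
 [ 1.    -0.    -0.001]
 [-0.    -1.     0.   ]]
3345 [  0.1 -38.    0.8] [50.8 10.  50.6]
ring [482.   38.7 151.1]
tip 20 [475.01927777  40.38462708  70.59623366] [475.3  37.8  70.7]
```

View pics/wr7.png

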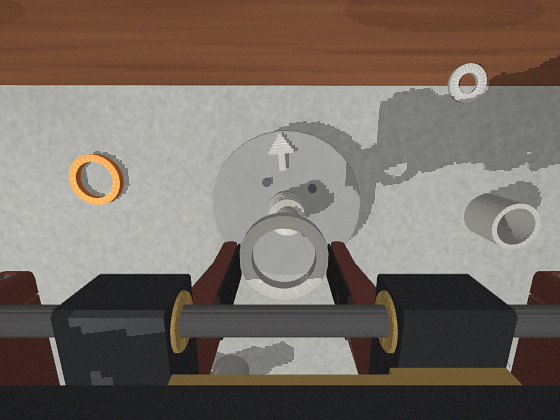

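Request:
jog_arm(steps=[{"dp":[-0.008,0.03,-0.2],"turn":[0,0,0],"claw":0.4},{"dp":[-0.008,0.03,-0.5],"turn":[0,0,0],"claw":0.4},{"dp":[-0.008,0.03,-0.75],"turn":[0,0,0],"claw":0.4},{"dp":[-0.008,0.03,-0.75],"turn":[0,0,0],"claw":0.4},{"dp":[-0.008,0.03,-0.75],"turn":[0,0,0],"claw":0.4}])

```text
t: 9.32
ee_pos: [481.6, 39.5, 52.6]
orientation: [-1.208, -1.207, 1.211]
ft_force: [-0.6, 0.7, -1.1]
width: 49.4
```

```bash
cat > rg.py <<'E'
from h import *
import sys
d=grab('wrist',sys.argv[1]);W=wrist_corr(d);o=d['obs'];print(o['t'],o['ee_pos'],o['width'],o['ft_force'])
M=R.from_rotvec(o['orientation']).as_matrix();print(M.round(3))
w=W.reshape(-1,3)
q=(w-o['ee_pos'])@M
m=(np.hypot(q[:,0],q[:,2])<32)&(q[:,1]>-43)&(q[:,1]<-33)&(abs(q[:,0])<25.5);q=q[m]
print(len(q),((q.min(0)+q.max(0))/2).round(1),np.ptp(q,axis=0).round(1));q=w[m];print('ring',((q.min(0)+q.max(0))/2).round(1))
q=w[(abs(w[:,2]-71.5)<2)&(abs(w[:,0]-481)<20)&(abs(w[:,1]-41)<20)]
if len(q):print('tip',len(q),q.mean(0),((q.min(0)+q.max(0))/2).round(1),np.ptp(q,axis=0).round(1))
E
python3 rg.py wr8
```

```text
9.3167 [481.63010891  39.5193445   52.58042468] 49.39390784075743 [-0.56242666  0.72337656 -1.08210515]
[[ 0.    -0.003 -1.   ]
 [ 1.    -0.001  0.   ]
 [-0.001 -1.     0.003]]
3368 [ -0. -38.   1.] [50.9  9.9 50.6]
ring [480.7  39.5  90.5]
tip 468 [480.92262528  40.78127351  71.53243774] [480.8  40.8  71.4] [14.8 30.4  3.8]
```

View pics/wr8.png

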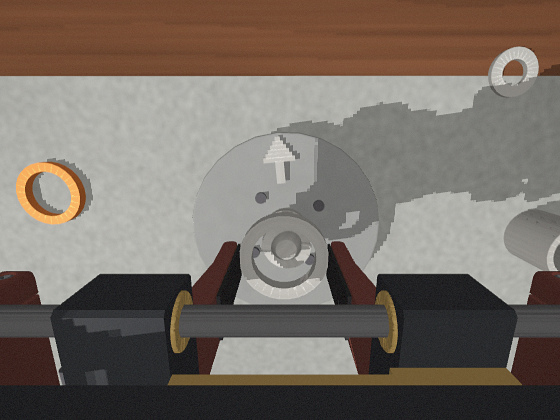

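Request:
jog_arm(steps=[{"dp":[0.01,0.03,0],"turn":[0,0,0],"claw":0.4},{"dp":[0.01,0.03,-0.1],"turn":[0,0,0],"claw":0.4},{"dp":[0.01,0.03,-0.25],"turn":[0,0,0],"claw":0.4},{"dp":[0.01,0.03,-0.4],"turn":[0,0,0],"claw":0.4},{"dp":[0.01,0.03,-0.5],"turn":[0,0,0],"claw":0.4},{"dp":[0.01,0.03,-0.5],"turn":[0,0,0],"claw":0.4}])

```text
t: 9.87
ee_pos: [482.7, 42.1, 12.4]
orientation: [-1.208, -1.207, 1.211]
ft_force: [0.5, 0.1, -0.6]
width: 49.0
```

```bash
python3 rg.py wr9
```

```text
9.8667 [482.66064795  42.11542677  12.43234287] 49.03831774198186 [ 0.49035626  0.10791804 -0.56569675]
[[ 0.    -0.002 -1.   ]
 [ 1.    -0.001  0.   ]
 [-0.001 -1.     0.002]]
2814 [ -0.  -38.    1.7] [50.9 10.  49.6]
ring [481.1  42.1  50.5]
tip 738 [480.68626845  40.86107999  71.54712237] [481.1  40.9  71.4] [15.2 30.6  3.8]
```

Request:
jog_arm(steps=[{"dp":[0,-0.015,-0.04],"turn":[0,0,0],"claw":0.4},{"dp":[0,-0.015,-0.08],"turn":[0,0,0],"claw":0.4},{"dp":[0,-0.015,-0.1],"turn":[0,0,0],"claw":0.4},{"dp":[0,-0.015,-0.1],"turn":[0,0,0],"claw":0.4}])

```text
t: 10.25
ee_pos: [483.0, 40.9, 5.0]
orientation: [-1.209, -1.208, 1.21]
ft_force: [-0.3, -0.6, -0.3]
width: 49.3
```

Request:
jog_arm(steps=[{"dp":[-0.01,0,-0.03],"turn":[0,0,0],"claw":0.4},{"dp":[-0.01,0,-0.03],"turn":[0,0,0],"claw":0.4}])

```text
t: 10.42
ee_pos: [482.1, 40.9, 2.4]
orientation: [-1.209, -1.208, 1.21]
ft_force: [0.5, -0.2, -0.1]
width: 49.5
```

Request:
jog_arm(steps=[{"dp":[0,0,0],"turn":[0,0,0],"claw":0.7},{"dp":[0,0,0],"turn":[0,0,0],"claw":0.7},{"dp":[0,0,0],"turn":[0,0,0],"claw":0.7},{"dp":[0,0,0.2],"turn":[0,0,0],"claw":0.7},{"dp":[0,0,0.6],"turn":[0,0,0],"claw":0.8},{"dp":[0,0,1],"turn":[0,0,0],"claw":0.8}])

```text
t: 10.92
ee_pos: [480.8, 40.9, 82.5]
orientation: [-1.206, -1.205, 1.212]
ft_force: [-0.7, 0.4, -0.1]
width: 69.1
```

Run:
```python
from h import *
d=grab('wrist','wr10');W=wrist_corr(d);o=d['obs'];print(o['t'],o['ee_pos'],o['width'],o['ft_force'])
w=W.reshape(-1,3)
q=w[(np.hypot(w[:,0]-481,w[:,1]-41)<30)&(np.hypot(w[:,0]-481,w[:,1]-41)>17)&(w[:,2]>34)&(w[:,2]<60)]
print(len(q),q.mean(0),((q.min(0)+q.max(0))/2).round(1),np.ptp(q,axis=0).round(1),np.percentile(q[:,2],[5,50,95]))
```

```text
10.9167 [480.84405717  40.85756784  82.51976563] 69.06958788624377 [-0.71131408  0.35748141 -0.09379876]
1055 [472.6693331   41.08892172  37.81014062] [480.6  41.3  36.9] [49.3 49.3  5.8] [36.38377929 37.8796279  39.05757921]
```

View pics/wr10.png

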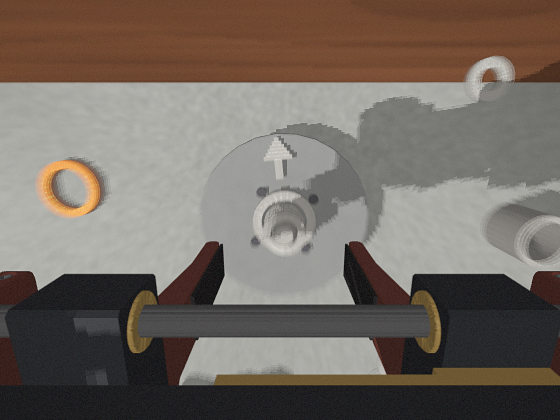

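The ring lies flat round the shoulder, with its top at z = 37.9 (38 expected). Next is the elbow.

Request:
jog_arm(steps=[{"dp":[0,0,0.4],"turn":[0,0,0],"claw":0.8},{"dp":[0.4,-0.1,0.8],"turn":[0,0,0],"claw":0.8},{"dp":[0.8,-0.2,0.9],"turn":[0,0,0],"claw":0.8},{"dp":[0.8,-0.2,0.9],"turn":[0,0,0],"claw":0.8},{"dp":[0.8,-0.2,0.9],"turn":[0,0,0],"claw":0.8}])

```text
t: 11.38
ee_pos: [550.8, 24.8, 161.1]
orientation: [-1.215, -1.214, 1.205]
ft_force: [-0.6, -0.0, 0.2]
width: 70.7
```

Request:
jog_arm(steps=[{"dp":[0.4,-0.2,0],"turn":[0,0,0],"claw":0.8},{"dp":[0.8,-0.5,0],"turn":[0,0,0],"claw":0.8},{"dp":[1,-0.5,0],"turn":[0,0,0],"claw":0.8},{"dp":[1,-0.5,0],"turn":[0,0,0],"claw":0.8},{"dp":[1,-0.5,0],"turn":[0,0,0],"claw":0.8}])

```text
t: 11.8
ee_pos: [629.0, -15.0, 159.3]
orientation: [-1.212, -1.211, 1.206]
ft_force: [-0.8, 0.3, -0.8]
width: 70.6
```

```bash
cat > el.py <<'E'
from h import *
import sys
d=grab('wrist',sys.argv[1]);W=wrist_corr(d);o=d['obs'];print(o['t'],o['ee_pos'],o['width'],o['ft_force'],o['qpos'].round(2))
w=W.reshape(-1,3)
w=w[(np.hypot(w[:,0]-690,w[:,1]+25)<75)]
q=w[(w[:,2]>77)&(w[:,2]<83)]
print('top',len(q),q.mean(0),((q.min(0)+q.max(0))/2).round(1),np.ptp(q,axis=0).round(1))
c=((q.min(0)+q.max(0))/2)
p=w[(w[:,2]>26)&(w[:,2]<40)&(np.hypot(w[:,0]-c[0],w[:,1]-c[1])>24)&(np.hypot(w[:,0]-c[0],w[:,1]-c[1])<58)]
print('pipe',len(p),p.mean(0));
pp=p[p[:,2]>33];print(len(pp),pp.mean(0),np.degrees(np.arctan2(pp[:,1]-c[1],pp[:,0]-c[0])).mean())
ln=cv2.fitLine(pp[:,:2].astype(np.float32),2,0,0.01,0.01).ravel();print('line az',np.degrees(np.arctan2(ln[1],ln[0])))
(cx,cy),wh,a=cv2.minAreaRect(q[:,:2].astype(np.float32));print('hex rect',cx,cy,wh,a)
E
python3 el.py we1
```

```text
11.8 [628.98020642 -15.00638658 159.33961981] 70.63741467826608 [-0.77256072  0.29360123 -0.78486331] [-0.04  0.46  1.65  0.    1.03 -1.61]
top 780 [690.61280918 -24.12867608  79.90568074] [691.2 -24.4  79.6] [34.  31.6  5.2]
pipe 596 [682.65195403 -63.18041415  34.09381082]
414 [684.48345506 -64.20862047  35.80133983] -99.4774580383453
line az 78.16819
hex rect 691.1404418945312 -24.124326705932617 (30.025127410888672, 34.43299102783203) 81.40511322021484
```

View pics/we1.png

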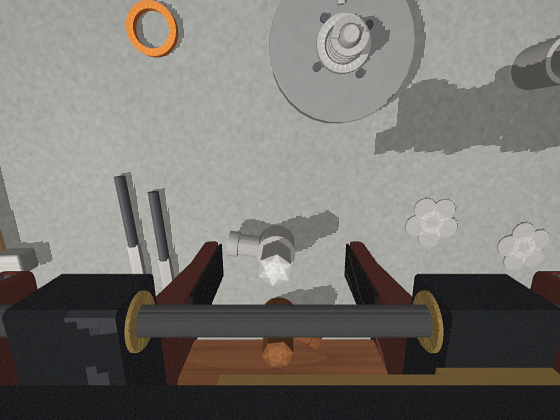

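Request:
jog_arm(steps=[{"dp":[0.4,-0.06,-0.2],"turn":[0,0,-0.03],"claw":0.8},{"dp":[0.77,-0.11,-0.4],"turn":[0,0,-0.05],"claw":0.8},{"dp":[0.77,-0.11,-0.6],"turn":[0,0,-0.05],"claw":0.8},{"dp":[0.77,-0.11,-0.6],"turn":[0,0,-0.05],"claw":0.8},{"dp":[0.77,-0.11,-0.6],"turn":[0,0,-0.05],"claw":0.8}])

```text
t: 12.27
ee_pos: [687.2, -22.8, 110.1]
orientation: [-1.279, -1.092, 1.094]
ft_force: [0.5, -0.1, 0.8]
width: 70.3
```

```bash
python3 el.py we2;python3 -c "
from h import *
o=ctrl.get_obs();M=R.from_rotvec(o['orientation']).as_matrix();print(M.round(3))"
```

```text
12.2667 [687.18112731 -22.77368203 110.11157814] 70.32223894997934 [ 0.54108685 -0.14963436  0.82141937] [-0.05  0.6   1.53 -0.    1.01 -1.46]
top 1272 [691.03730671 -24.17783765  79.9259257 ] [691.4 -24.1  79.6] [33.6 31.1  5. ]
pipe 907 [683.66441714 -63.13296889  34.25542475]
645 [685.08357119 -64.04396272  35.82777243] -98.94063592880639
line az 80.056046
hex rect 691.3353271484375 -24.338367462158203 (29.566293716430664, 33.936031341552734) 81.44010925292969
[[ 0.156  0.001 -0.988]
 [ 0.988 -0.     0.156]
 [-0.    -1.    -0.001]]
```

View pics/we2.png

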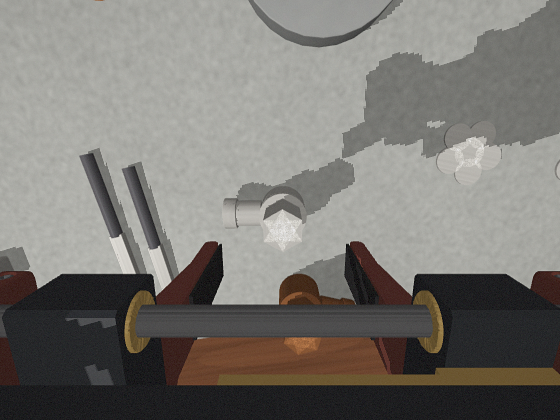

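Request:
jog_arm(steps=[{"dp":[0.052,-0.018,-0.2],"turn":[0,0,0],"claw":0.8},{"dp":[0.052,-0.018,-0.5],"turn":[0,0,0],"claw":0.8},{"dp":[0.052,-0.018,-0.7],"turn":[0,0,0],"claw":0.8},{"dp":[0.052,-0.018,-0.7],"turn":[0,0,0],"claw":0.8},{"dp":[0.052,-0.018,-0.7],"turn":[0,0,0],"claw":0.8}])

```text
t: 12.73
ee_pos: [691.3, -24.2, 54.9]
orientation: [-1.279, -1.093, 1.093]
ft_force: [0.9, 0.3, 0.1]
width: 70.3
```

```bash
python3 el.py we3
```

```text
12.7333 [691.3270995  -24.19174025  54.90544617] 70.3095798762323 [0.8740131  0.25916358 0.10599276] [-0.05  0.68  1.54 -0.    0.92 -1.47]
top 2122 [690.90682542 -24.11097407  79.929395  ] [691.6 -24.1  79.5] [34.3 31.8  4.9]
pipe 1369 [683.24963832 -62.87903153  34.22498622]
979 [684.74648646 -63.97798791  35.78030686] -99.68918751140242
line az 77.300735
hex rect 691.5601806640625 -24.277938842773438 (29.987384796142578, 34.631187438964844) 82.0209732055664
```

View pics/we3.png

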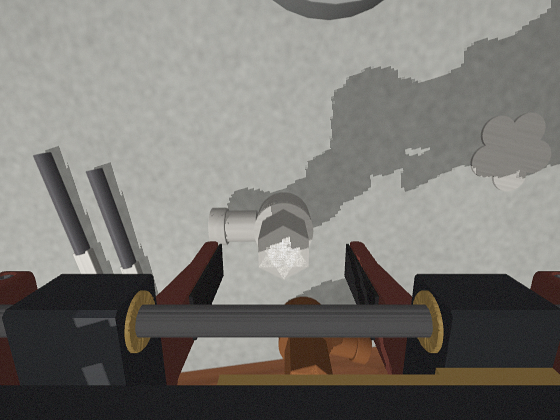

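Request:
jog_arm(steps=[{"dp":[0,0,-0.2],"turn":[0,0,0],"claw":0.8},{"dp":[0,0,-0.4],"turn":[0,0,0],"claw":0.8},{"dp":[0,0,-0.5],"turn":[0,0,0],"claw":0.8},{"dp":[0,0,-0.5],"turn":[0,0,0],"claw":0.8}])

```text
t: 13.12
ee_pos: [691.7, -24.2, 15.4]
orientation: [-1.28, -1.093, 1.093]
ft_force: [-0.6, 0.9, -0.4]
width: 70.2
```

Request:
jog_arm(steps=[{"dp":[0,0,0],"turn":[0,0,0],"claw":0.2},{"dp":[0,0,0],"turn":[0,0,0],"claw":0.2},{"dp":[0,0,0],"turn":[0,0,0],"claw":0.2},{"dp":[0,0,0],"turn":[0,0,0],"claw":0.2},{"dp":[0,0,0],"turn":[0,0,0],"claw":0.2},{"dp":[0,0,0],"turn":[0,0,0],"claw":0.2},{"dp":[0,0,0],"turn":[0,0,0],"claw":0.2},{"dp":[0,0,0],"turn":[0,0,0],"claw":0.2}])

```text
t: 13.78
ee_pos: [691.8, -24.2, 15.7]
orientation: [-1.28, -1.093, 1.093]
ft_force: [-1.0, -0.6, 2.6]
width: 29.9
```

Request:
jog_arm(steps=[{"dp":[0,0,0.15],"turn":[0,0,0],"claw":0.2},{"dp":[0,0,0.4],"turn":[0,0,0],"claw":0.2},{"dp":[0,0,0.8],"turn":[0,0,0],"claw":0.2},{"dp":[0,0,1],"turn":[0,0,0],"claw":0.2}])

```text
t: 14.12
ee_pos: [692.6, -24.2, 98.6]
orientation: [-1.281, -1.095, 1.092]
ft_force: [0.8, -0.5, -3.0]
width: 30.1
```

Request:
jog_arm(steps=[{"dp":[-0.2,0.1,0.3],"turn":[0,0,-0.03],"claw":0.2},{"dp":[-0.5,0.2,0.5],"turn":[0,0,-0.07],"claw":0.2},{"dp":[-0.8,0.3,0.5],"turn":[0,0,-0.11],"claw":0.2},{"dp":[-1,0.3,0.5],"turn":[0,0,-0.15],"claw":0.2}])

```text
t: 14.45
ee_pos: [610.7, 0.9, 140.0]
orientation: [-1.445, -0.734, 0.732]
ft_force: [-0.6, -0.3, -3.3]
width: 29.6
```

Request:
jog_arm(steps=[{"dp":[-0.3,0.1,0],"turn":[0,0,-0.035],"claw":0.2},{"dp":[-0.7,0.2,0],"turn":[0,0,-0.07],"claw":0.2},{"dp":[-1,0.3,0],"turn":[0,0,-0.11],"claw":0.2},{"dp":[-1,0.3,0],"turn":[0,0,-0.15],"claw":0.2}])

```text
t: 14.78
ee_pos: [524.3, 25.9, 139.5]
orientation: [-1.54, -0.36, 0.368]
ft_force: [0.2, -0.5, -5.1]
width: 30.0
```

```bash
cat > pose.py <<'E'
from h import *
o=ctrl.get_obs();M=R.from_rotvec(o['orientation']).as_matrix();print(o['t'],o['ee_pos'].round(2),o['width'],o['ft_force'].round(1),'az',np.degrees(np.arctan2(M[1,0],M[0,0])).round(2),'tooly',M[:,1].round(4),o['qpos'].round(2))
E
python3 pose.py
```

```text
14.7833 [524.31  25.91 139.54] 30.03182062827945 [ 0.2 -0.5 -5.1] az 26.6 tooly [-0.005  -0.0015 -1.    ] [ 0.03  0.35  1.89 -0.    0.91 -0.44]
```

Request:
jog_arm(steps=[{"dp":[-0.3,0.1,0],"turn":[0,0,-0.038],"claw":0.2},{"dp":[-0.5,0.187,-0.1],"turn":[0,0,-0.076],"claw":0.2},{"dp":[-0.539,0.187,-0.2],"turn":[0,0,-0.114],"claw":0.2},{"dp":[-0.539,0.187,-0.4],"turn":[0,0,-0.114],"claw":0.2},{"dp":[-0.539,0.187,-0.4],"turn":[0,0,-0.114],"claw":0.2},{"dp":[-0.539,0.187,-0.4],"turn":[0,0,-0.114],"claw":0.2}])

```text
t: 15.28
ee_pos: [480.5, 40.8, 107.5]
orientation: [-1.569, -0.078, 0.089]
ft_force: [0.3, 0.9, -3.8]
width: 29.4
```

```bash
python3 pose.py
python3 - <<'E'
from h import *
for n in ['wrist','scene','top']:
    d=grab(n,n+'_p1')
    if n!='wrist':
        W=cloud(d);w=W.reshape(-1,3)
        for lo,hi in [(88,100)]:
            q=w[(np.hypot(w[:,0]-481,w[:,1]-41)<23)&(w[:,2]>lo)&(w[:,2]<hi)]
            if len(q): print(n,len(q),np.median(q,0))
        u,v=proj(d,[481,41,90]);u,v=int(u),int(v)
        cv2.imwrite('pics/%s_p1c.png'%n,cv2.resize(d['img'][max(v-50,0):v+50,u-60:u+60,::-1],None,fx=6,fy=6,interpolation=2))
E
```

```text
15.2833 [480.45  40.84 107.47] 29.354915865029945 [ 0.3  0.9 -3.8] az 6.12 tooly [-6.9e-03  2.0e-04 -1.0e+00] [ 0.06  0.34  2.    0.    0.81 -0.05]
scene 39 [492.84536015  26.72768543  96.13090636]
```

View pics/scene_p1c.png

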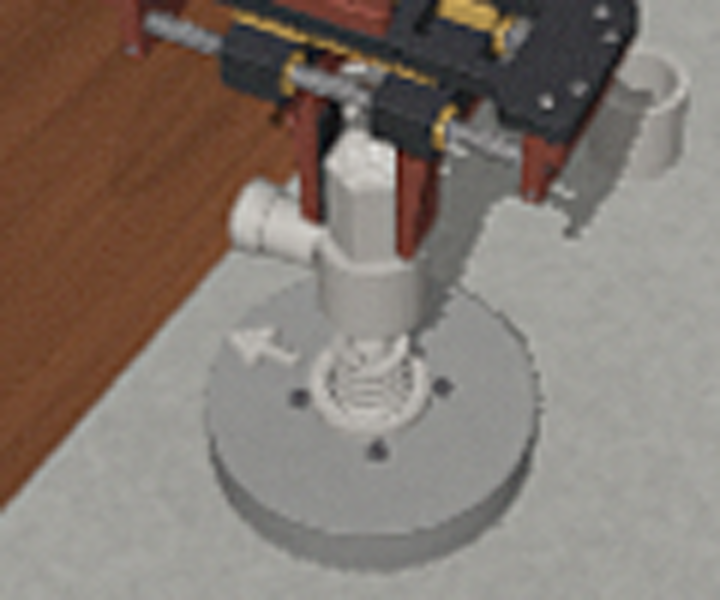

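View pics/wrist_p1.png

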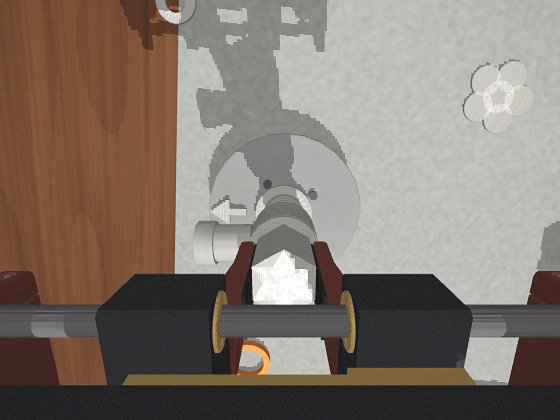

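Request:
jog_arm(steps=[{"dp":[0.011,0,-0.08],"turn":[0,-0.002,0],"claw":0.2},{"dp":[0.011,0,-0.16],"turn":[0,-0.002,0],"claw":0.2},{"dp":[0.011,0,-0.24],"turn":[0,-0.002,0],"claw":0.2},{"dp":[0.011,0,-0.24],"turn":[0,-0.002,0],"claw":0.2}])

```text
t: 15.77
ee_pos: [481.7, 40.7, 87.7]
orientation: [-1.569, -0.083, 0.084]
ft_force: [-0.5, 0.1, -3.9]
width: 30.0
```

```bash
python3 pose.py
```

```text
15.7667 [481.71  40.72  87.73] 30.036903353701348 [-0.5  0.1 -3.9] az 6.09 tooly [-2.e-04  3.e-04 -1.e+00] [ 0.06  0.38  2.01  0.    0.76 -0.05]
```

Now I'll lower it in small steps until contact.

Request:
jog_arm(steps=[{"dp":[-0.005,0,-0.03],"turn":[0,0,0],"claw":0.2},{"dp":[-0.005,0,-0.05],"turn":[0,0,0],"claw":0.2},{"dp":[-0.005,0,-0.06],"turn":[0,0,0],"claw":0.2}])

```text
t: 16.02
ee_pos: [481.1, 40.7, 82.5]
orientation: [-1.569, -0.083, 0.084]
ft_force: [-0.4, -0.4, -4.5]
width: 29.6
```

Request:
jog_arm(steps=[{"dp":[0,0,-0.02],"turn":[0,0,0],"claw":0.2},{"dp":[0,0,-0.03],"turn":[0,0,0],"claw":0.2}])

```text
t: 16.18
ee_pos: [481.1, 40.7, 80.0]
orientation: [-1.569, -0.083, 0.084]
ft_force: [0.9, -0.1, -4.5]
width: 29.8
```

Request:
jog_arm(steps=[{"dp":[0,0,-0.02],"turn":[0,0,0],"claw":0.2},{"dp":[0,0,-0.04],"turn":[0,0,0],"claw":0.2}])

```text
t: 16.35
ee_pos: [481.5, 40.7, 77.6]
orientation: [-1.569, -0.083, 0.084]
ft_force: [-6.9, -1.2, 27.3]
width: 29.6
```

Request:
jog_arm(steps=[{"dp":[0,0,-0.02],"turn":[0,0,0],"claw":0.2},{"dp":[0,0,-0.03],"turn":[0,0,0],"claw":0.2}])

```text
t: 16.52
ee_pos: [481.7, 40.8, 77.3]
orientation: [-1.569, -0.083, 0.084]
ft_force: [-9.7, -0.6, 35.8]
width: 30.1
```

It landed at ee z ≈ 77.5, so the rim is about 32 mm above stub_base. One full turn will leave a gap of about 8 mm. I'll screw it on in steps that follow the lead.

Request:
jog_arm(steps=[{"dp":[-0.003,0,0],"turn":[0,0,-0.025],"claw":0.2},{"dp":[-0.003,0,-0.003],"turn":[0,0,-0.05],"claw":0.2},{"dp":[-0.003,0,-0.006],"turn":[0,0,-0.075],"claw":0.2},{"dp":[-0.003,0,-0.01],"turn":[0,0,-0.1],"claw":0.2}])

```text
t: 16.85
ee_pos: [482.3, 40.2, 77.4]
orientation: [-1.565, 0.164, -0.166]
ft_force: [-0.7, -4.4, 6.7]
width: 29.5
```

```bash
python3 pose.py
```

```text
16.85 [482.32  40.2   77.44] 29.546331321190102 [-0.7 -4.4  6.7] az -12.06 tooly [ 1.5e-03 -8.0e-04 -1.0e+00] [ 0.06  0.4   2.01 -0.    0.73  0.27]
```

Request:
jog_arm(steps=[{"dp":[-0.005,0.003,-0.005],"turn":[0,0,-0.037],"claw":0.2},{"dp":[-0.005,0.003,-0.009],"turn":[0,0,-0.074],"claw":0.2},{"dp":[-0.005,0.003,-0.013],"turn":[0,0,-0.111],"claw":0.2},{"dp":[-0.005,0.003,-0.017],"turn":[0,0,-0.148],"claw":0.2},{"dp":[-0.005,0.003,-0.021],"turn":[0,0,-0.185],"claw":0.2},{"dp":[-0.005,0.003,-0.025],"turn":[0,0,-0.222],"claw":0.2},{"dp":[-0.005,0.003,-0.03],"turn":[0,0,-0.26],"claw":0.2},{"dp":[-0.005,0.003,-0.034],"turn":[0,0,-0.297],"claw":0.2},{"dp":[-0.005,0.003,-0.038],"turn":[0,0,-0.333],"claw":0.2}])

```text
t: 17.6
ee_pos: [481.2, 39.9, 74.7]
orientation: [-1.343, 0.978, -0.979]
ft_force: [-3.7, -3.4, 4.8]
width: 29.7
```

```bash
python3 pose.py
```

```text
17.6 [481.23  39.85  74.75] 29.665331073113393 [-3.7 -3.4  4.8] az -72.29 tooly [-0.0012 -0.0027 -1.    ] [ 0.06  0.4   2.02 -0.    0.73  1.32]
```

Request:
jog_arm(steps=[{"dp":[0,0.008,-0.005],"turn":[0,0,-0.037],"claw":0.2},{"dp":[0,0.008,-0.01],"turn":[0,0,-0.074],"claw":0.2},{"dp":[0,0.008,-0.014],"turn":[0,0,-0.111],"claw":0.2},{"dp":[0,0.008,-0.018],"turn":[0,0,-0.148],"claw":0.2},{"dp":[0,0.008,-0.022],"turn":[0,0,-0.185],"claw":0.2},{"dp":[0,0.008,-0.027],"turn":[0,0,-0.222],"claw":0.2},{"dp":[0,0.008,-0.032],"turn":[0,0,-0.26],"claw":0.2},{"dp":[0,0.008,-0.038],"turn":[0,0,-0.297],"claw":0.2},{"dp":[0,0.008,-0.038],"turn":[0,0,-0.297],"claw":0.2}])

```text
t: 18.35
ee_pos: [480.7, 40.5, 72.2]
orientation: [-0.846, 1.659, -1.656]
ft_force: [-3.9, 0.1, 5.8]
width: 30.3
```

```bash
python3 pose.py
python3 - <<'E'
from h import *
d=grab('scene','sc_t1')
u,v=proj(d,[481,41,70]);u,v=int(u),int(v)
cv2.imwrite('pics/sc_t1c.png',cv2.resize(d['img'][max(v-50,0):v+50,u-60:u+60,::-1],None,fx=6,fy=6,interpolation=2))
E
```

```text
18.35 [480.68  40.46  72.21] 30.3190195192146 [-3.9  0.1  5.8] az -126.12 tooly [-4.1e-03 -6.0e-04 -1.0e+00] [ 0.06  0.41  2.02 -0.    0.72  2.26]
```

View pics/sc_t1c.png

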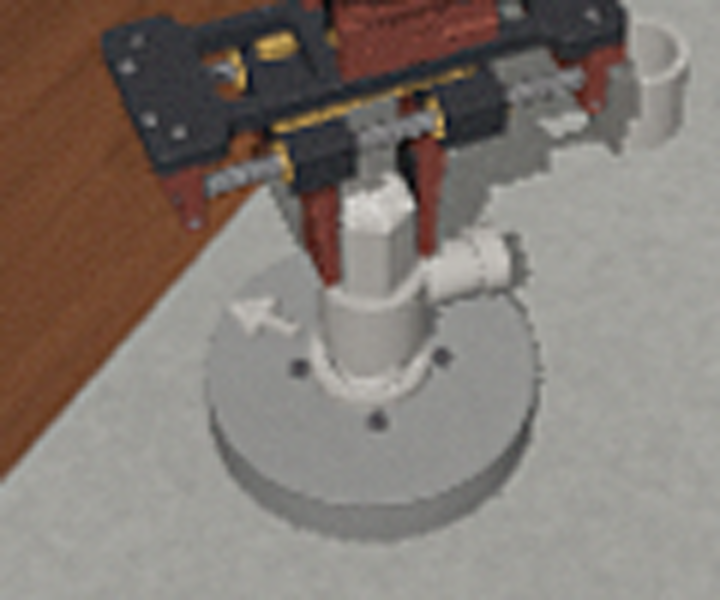

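Request:
jog_arm(steps=[{"dp":[0,0,0],"turn":[0,0,0],"claw":0.7},{"dp":[0,0,0],"turn":[0,0,0],"claw":0.7},{"dp":[0,0,0],"turn":[0,0,0],"claw":0.7},{"dp":[0,0,0],"turn":[0,0,0],"claw":0.7},{"dp":[0,0,0],"turn":[0,0,0],"claw":0.7}])

```text
t: 18.82
ee_pos: [480.9, 40.5, 72.3]
orientation: [-0.849, 1.656, -1.653]
ft_force: [-0.4, 0.9, -0.6]
width: 59.3
```

Request:
jog_arm(steps=[{"dp":[0,0,0],"turn":[0,0,0.039],"claw":0.7},{"dp":[0,0,0],"turn":[0,0,0.078],"claw":0.7},{"dp":[0,0,0],"turn":[0,0,0.117],"claw":0.7},{"dp":[0,0,0],"turn":[0,0,0.156],"claw":0.7},{"dp":[0,0,0],"turn":[0,0,0.195],"claw":0.7},{"dp":[0,0,0],"turn":[0,0,0.234],"claw":0.7},{"dp":[0,0,0],"turn":[0,0,0.273],"claw":0.7},{"dp":[0,0,0],"turn":[0,0,0.312],"claw":0.7},{"dp":[0,0,0],"turn":[0,0,0.351],"claw":0.7},{"dp":[0,0,0],"turn":[0,0,0.39],"claw":0.7},{"dp":[0,0,0],"turn":[0,0,0.429],"claw":0.7},{"dp":[0,0,0],"turn":[0,0,0.468],"claw":0.7}])

```text
t: 19.82
ee_pos: [481.0, 40.6, 72.2]
orientation: [-1.5, 0.562, -0.565]
ft_force: [-0.2, 0.0, -0.9]
width: 61.4
```

Request:
jog_arm(steps=[{"dp":[0,0,0],"turn":[0,0,0.039],"claw":0.7},{"dp":[0,0,0],"turn":[0,0,0.078],"claw":0.7},{"dp":[0,0,0],"turn":[0,0,0.117],"claw":0.7},{"dp":[0,0,0],"turn":[0,0,0.156],"claw":0.7},{"dp":[0,0,0],"turn":[0,0,0.195],"claw":0.7},{"dp":[0,0,0],"turn":[0,0,0.234],"claw":0.7},{"dp":[0,0,0],"turn":[0,0,0.273],"claw":0.7},{"dp":[0,0,0],"turn":[0,0,0.312],"claw":0.7},{"dp":[0,0,0],"turn":[0,0,0.351],"claw":0.7},{"dp":[0,0,0],"turn":[0,0,0.39],"claw":0.7},{"dp":[0,0,0],"turn":[0,0,0.429],"claw":0.7},{"dp":[0,0,0],"turn":[0,0,0.468],"claw":0.7}])

```text
t: 20.82
ee_pos: [481.1, 40.5, 72.2]
orientation: [-1.49, -0.594, 0.589]
ft_force: [-0.0, 0.6, 0.4]
width: 61.4
```

```bash
python3 pose.py
```

```text
20.8167 [481.07  40.55  72.19] 61.360535692847705 [-0.   0.6  0.4] az 43.33 tooly [ 3.9e-03 -2.0e-04 -1.0e+00] [ 0.06  0.4   2.02 -0.    0.71 -0.7 ]
```

Request:
jog_arm(steps=[{"dp":[0,0,0],"turn":[0,0,0.039],"claw":0.7},{"dp":[0,0,0],"turn":[0,0,0.078],"claw":0.7},{"dp":[0,0,0],"turn":[0,0,0.117],"claw":0.7},{"dp":[0,0,0],"turn":[0,0,0.156],"claw":0.7},{"dp":[0,0,0],"turn":[0,0,0.195],"claw":0.7},{"dp":[0,0,0],"turn":[0,0,0.234],"claw":0.7},{"dp":[0,0,0],"turn":[0,0,0.273],"claw":0.7},{"dp":[0,0,0],"turn":[0,0,0.312],"claw":0.7},{"dp":[0,0,0],"turn":[0,0,0.351],"claw":0.7},{"dp":[0,0,0],"turn":[0,0,0.393],"claw":0.7},{"dp":[0,0,0],"turn":[0,0,0.393],"claw":0.7}])

```text
t: 21.73
ee_pos: [481.2, 40.5, 72.2]
orientation: [-0.977, -1.518, 1.511]
ft_force: [0.4, 0.1, -0.6]
width: 61.3
```

```bash
python3 pose.py
python3 - <<'E'
from h import *
d=grab('wrist','wt2');W=wrist_corr(d);w=W.reshape(-1,3)
w=w[np.hypot(w[:,0]-481,w[:,1]-41)<70]
q=w[(w[:,2]>128)&(w[:,2]<145)];print('top',len(q),np.median(q[:,2]))
q=q[abs(q[:,2]-np.median(q[:,2]))<2.5];print(cv2.minAreaRect(q[:,:2].astype(np.float32)),((q.min(0)+q.max(0))/2).round(1))
E
```

```text
21.7333 [481.17  40.52  72.16] 61.31129858397592 [ 0.4  0.1 -0.6] az 114.34 tooly [ 0.0015  0.0035 -1.    ] [ 0.06  0.4   2.02  0.01  0.72 -1.94]
top 4077 136.73145679329494
((479.2253723144531, 38.865264892578125), (24.779945373535156, 81.63768768310547), 24.064851760864258) [479.   35.6 136.7]
```

View pics/wt2.png

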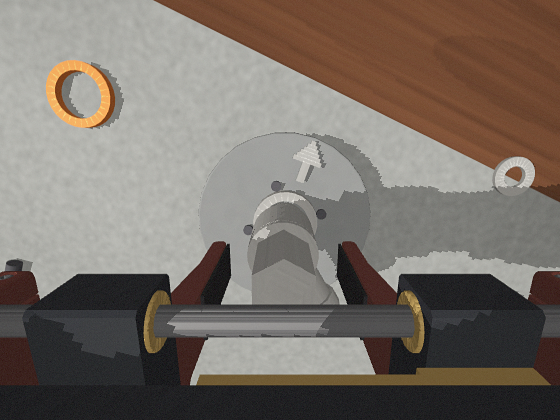

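Request:
jog_arm(steps=[{"dp":[0,0,0],"turn":[0,0,0],"claw":0.2},{"dp":[0,0,0],"turn":[0,0,0],"claw":0.2},{"dp":[0,0,0],"turn":[0,0,0],"claw":0.2},{"dp":[0,0,0],"turn":[0,0,0],"claw":0.2},{"dp":[0,0,0],"turn":[0,0,0],"claw":0.2},{"dp":[0,0,0],"turn":[0,0,0],"claw":0.2},{"dp":[0,0,0],"turn":[0,0,0],"claw":0.2},{"dp":[0,0,0],"turn":[0,0,0],"claw":0.2}])

```text
t: 22.45
ee_pos: [481.0, 40.7, 72.2]
orientation: [-0.98, -1.514, 1.507]
ft_force: [-1.5, 0.9, 0.6]
width: 29.9
```

Request:
jog_arm(steps=[{"dp":[0,0,-0.003],"turn":[0,0,-0.037],"claw":0.2},{"dp":[0,0,-0.008],"turn":[0,0,-0.074],"claw":0.2},{"dp":[0,0,-0.012],"turn":[0,0,-0.111],"claw":0.2},{"dp":[0,0,-0.016],"turn":[0,0,-0.148],"claw":0.2},{"dp":[0,0,-0.02],"turn":[0,0,-0.185],"claw":0.2},{"dp":[0,0,-0.025],"turn":[0,0,-0.222],"claw":0.2},{"dp":[0,0,-0.03],"turn":[0,0,-0.26],"claw":0.2},{"dp":[0,0,-0.034],"turn":[0,0,-0.297],"claw":0.2},{"dp":[0,0,-0.038],"turn":[0,0,-0.333],"claw":0.2}])

```text
t: 23.2
ee_pos: [482.1, 40.7, 69.5]
orientation: [-1.446, -0.736, 0.727]
ft_force: [2.0, -1.4, 2.9]
width: 29.7
```

```bash
python3 pose.py
```

```text
23.2 [482.09  40.67  69.46] 29.677701288856227 [ 2.  -1.4  2.9] az 53.71 tooly [ 5.9e-03  6.0e-04 -1.0e+00] [ 0.06  0.41  2.02  0.    0.71 -0.88]
```

Request:
jog_arm(steps=[{"dp":[-0.008,0,-0.003],"turn":[0,-0.002,-0.037],"claw":0.2},{"dp":[-0.008,0,-0.008],"turn":[0,-0.002,-0.074],"claw":0.2},{"dp":[-0.008,0,-0.012],"turn":[0,-0.002,-0.111],"claw":0.2},{"dp":[-0.008,0,-0.016],"turn":[0,-0.002,-0.148],"claw":0.2},{"dp":[-0.008,0,-0.02],"turn":[0,-0.002,-0.185],"claw":0.2},{"dp":[-0.008,0,-0.025],"turn":[0,-0.002,-0.222],"claw":0.2},{"dp":[-0.008,0,-0.03],"turn":[0,-0.002,-0.26],"claw":0.2},{"dp":[-0.008,0,-0.034],"turn":[0,-0.002,-0.297],"claw":0.2},{"dp":[-0.008,0,-0.038],"turn":[0,-0.002,-0.333],"claw":0.2}])

```text
t: 23.95
ee_pos: [482.3, 40.2, 67.0]
orientation: [-1.577, 0.081, -0.098]
ft_force: [0.2, -3.7, 4.1]
width: 29.9
```

Request:
jog_arm(steps=[{"dp":[0,0,-0.003],"turn":[0,0,-0.037],"claw":0.2},{"dp":[0,0,-0.008],"turn":[0,0,-0.074],"claw":0.2},{"dp":[0,0,-0.012],"turn":[0,0,-0.111],"claw":0.2},{"dp":[0,0,-0.016],"turn":[0,0,-0.148],"claw":0.2},{"dp":[0,0,-0.02],"turn":[0,0,-0.185],"claw":0.2},{"dp":[0,0,-0.025],"turn":[0,0,-0.222],"claw":0.2},{"dp":[0,0,-0.03],"turn":[0,0,-0.26],"claw":0.2},{"dp":[0,0,-0.034],"turn":[0,0,-0.297],"claw":0.2},{"dp":[0,0,-0.038],"turn":[0,0,-0.333],"claw":0.2}])

```text
t: 24.7
ee_pos: [482.4, 39.6, 64.3]
orientation: [-1.388, 0.902, -0.912]
ft_force: [-1.5, -3.0, 6.5]
width: 29.7
```

```bash
python3 pose.py
```

```text
24.7 [482.39  39.56  64.3 ] 29.696273705221234 [-1.5 -3.   6.5] az -66.75 tooly [-0.0024 -0.0143 -0.9999] [ 0.07  0.42  2.02 -0.02  0.71  1.25]
```

Request:
jog_arm(steps=[{"dp":[-0.004,0.004,-0.003],"turn":[0.0045,0,-0.037],"claw":0.2},{"dp":[-0.008,0.008,-0.008],"turn":[0.0045,0,-0.074],"claw":0.2},{"dp":[-0.01,0.01,-0.012],"turn":[0.0045,0,-0.111],"claw":0.2},{"dp":[-0.01,0.01,-0.016],"turn":[0.0045,0,-0.148],"claw":0.2},{"dp":[-0.01,0.01,-0.02],"turn":[0.0045,0,-0.185],"claw":0.2},{"dp":[-0.01,0.01,-0.025],"turn":[0.0045,0,-0.222],"claw":0.2},{"dp":[-0.01,0.01,-0.028],"turn":[0.0045,0,-0.263],"claw":0.2},{"dp":[-0.01,0.01,-0.028],"turn":[0.0045,0,-0.263],"claw":0.2},{"dp":[-0.01,0.01,-0.028],"turn":[0.0045,0,-0.263],"claw":0.2}])

```text
t: 25.45
ee_pos: [482.0, 40.5, 62.2]
orientation: [-0.984, 1.517, -1.504]
ft_force: [1.4, 1.9, 0.6]
width: 30.0
```

```bash
python3 pose.py
python3 - <<'E'
from h import *
d=grab('scene','sc_t3')
u,v=proj(d,[481,41,70]);u,v=int(u),int(v)
cv2.imwrite('pics/sc_t3c.png',cv2.resize(d['img'][max(v-50,0):v+50,u-60:u+60,::-1],None,fx=6,fy=6,interpolation=2))
E
```

```text
25.45 [481.99  40.5   62.18] 30.033873780199265 [1.4 1.9 0.6] az -113.92 tooly [-0.0059  0.0049 -1.    ] [0.06 0.43 2.02 0.01 0.71 2.04]
```

View pics/sc_t3c.png

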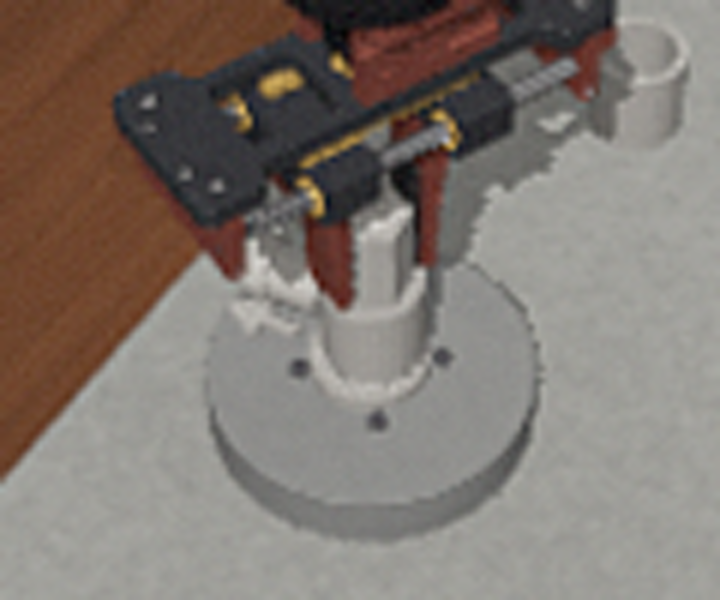

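Request:
jog_arm(steps=[{"dp":[0,0,0],"turn":[0,0,0],"claw":0.7},{"dp":[0,0,0],"turn":[0,0,0],"claw":0.7},{"dp":[0,0,0],"turn":[0,0,0],"claw":0.7},{"dp":[0,0,0],"turn":[0,0,0],"claw":0.7},{"dp":[0,0,0.2],"turn":[0,0,0],"claw":0.7},{"dp":[0,0,0.6],"turn":[0,0,0],"claw":0.7},{"dp":[0,0,1],"turn":[0,0,0],"claw":0.7},{"dp":[0,0,1],"turn":[0,0,0],"claw":0.7}])

```text
t: 26.17
ee_pos: [485.5, 40.7, 147.0]
orientation: [-0.977, 1.51, -1.505]
ft_force: [0.7, -0.3, 0.8]
width: 61.2
```

Request:
jog_arm(steps=[{"dp":[0,0,0.4],"turn":[0,0,0.039],"claw":0.7},{"dp":[0,0,0.8],"turn":[0,0,0.078],"claw":0.7},{"dp":[0,0,0.8],"turn":[0,0,0.117],"claw":0.7},{"dp":[0,0,0.8],"turn":[0,0,0.156],"claw":0.7},{"dp":[0,0,0.8],"turn":[0,0,0.195],"claw":0.7},{"dp":[0,0,0.8],"turn":[0,0,0.234],"claw":0.7},{"dp":[0,0,0.8],"turn":[0,0,0.273],"claw":0.7},{"dp":[0,0,0.8],"turn":[0,0,0.312],"claw":0.7},{"dp":[0,0,0.8],"turn":[0,0,0.351],"claw":0.7},{"dp":[0,0,0.8],"turn":[0,0,0.39],"claw":0.7},{"dp":[0,0,0.8],"turn":[0,0,0.429],"claw":0.7},{"dp":[0,0,0.8],"turn":[0,0,0.468],"claw":0.7}])

```text
t: 27.17
ee_pos: [485.1, 40.7, 210.4]
orientation: [-1.532, 0.405, -0.395]
ft_force: [-0.3, -0.7, 0.1]
width: 61.4
```

```bash
python3 pose.py
python3 - <<'E'
from h import *
for n in ['scene','wrist','top']:
    d=grab(n,n+'_f')
    if n!='wrist':
        u,v=proj(d,[481,41,70]);u,v=int(u),int(v)
        cv2.imwrite('pics/%s_fc.png'%n,cv2.resize(d['img'][max(v-50,0):v+50,u-60:u+60,::-1],None,fx=6,fy=6,interpolation=2))
    W=cloud(d) if n!='wrist' else wrist_corr(d)
    w=W.reshape(-1,3)
    r=np.hypot(w[:,0]-481.2,w[:,1]-41)
    q=w[(w[:,2]>118)&(w[:,2]<135)&(r<25)]
    if len(q)<5: print(n,'no');continue
    h=np.median(q[:,2]);q=q[abs(q[:,2]-h)<3];c=(q.min(0)+q.max(0))/2
    rc=cv2.minAreaRect(q[:,:2].astype(np.float32));print(n,'top z',h,len(q),c,rc)
    p=w[(w[:,2]>72)&(w[:,2]<90)&(r>25)&(r<60)&(w[:,0]<460)]
    if len(p)>5:
        ln=cv2.fitLine(p[:,:2].astype(np.float32),2,0,.01,.01).ravel();print('pipe',len(p),p.mean(0),'line',np.degrees(np.arctan2(ln[1],ln[0])),'c', np.degrees(np.arctan2(p[:,1].mean()-c[1],p[:,0].mean()-c[0])))
E
```

```text
27.1667 [485.06  40.66 210.4 ] 61.44134494083667 [-0.3 -0.7  0.1] az -29.24 tooly [-0.0059  0.0028 -1.    ] [0.06 0.2  1.91 0.   1.05 0.57]
scene top z 125.46798614677203 116 [482.99070448  42.37126947 125.45758265] ((483.1878356933594, 42.46958923339844), (30.370834350585938, 31.840757369995117), 9.392717361450195)
pipe 99 [442.08504279  34.36329951  80.24409009] line 13.435597 c -168.92347281903423
wrist top z 126.50471366558364 871 [484.56807202  39.78356485 126.0986478 ] ((484.6288757324219, 39.774009704589844), (30.21315574645996, 33.88652038574219), 5.135426998138428)
pipe 549 [443.18528028  36.37163698  80.85563158] line -4.905038 c -175.28673875896936
top top z 128.51752215003438 8 [489.46799656  46.34709812 128.56383209] ((489.69744873046875, 46.46900939941406), (3.8241772651672363, 10.661698341369629), 81.1534423828125)
```

View pics/scene_fc.png

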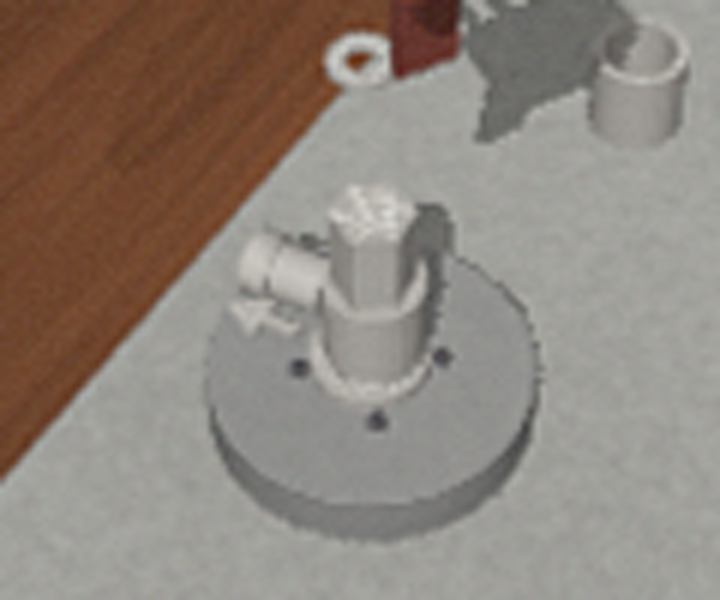

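View pics/wrist_f.png

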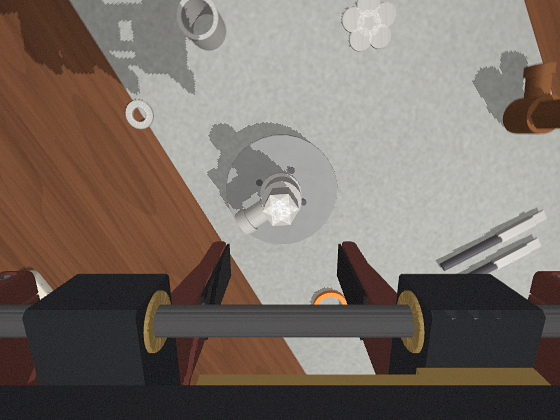

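Run:
```python
from h import *
print(ctrl.close_job())
```

```text
the job is handed in; nothing more can be done
None
```

The spacer ring lies flat on the base round the stub. The elbow is screwed down over it, with its outlet along the arrow. I handed the job in at about 27 s, with the gripper open and clear of everything.

**What I did:** I set the ring over the stub and let go. I then gripped the elbow by its head, set it on the thread and turned it clockwise 360° in two grips, which brought it down about 16 mm.

**Last checks:**

| Check | Result | Wanted |
|---|---|---|
| Ring top, before the elbow went on | z ≈ 37.9 mm | 38 mm (flat on the base) |
| Gap between rim and ring, from the head top at z ≈ 126 mm | about 8 mm | under 17 mm |
| Outlet direction, wrist camera | about −175° | arrow: −173° to −175° |

**Problems and disagreements:**
- **Fingertip position:** The fingertips ended about 32–37 mm short of the reported TCP. My first two attempts to grip the ring closed on nothing above it; I corrected the height from the images and a light touch on the bench (about 22 N).
- **Outlet direction:** The scene camera's coarse pipe points gave −167° to −169°. I trusted the closer wrist view, which agreed with the gripper angle at release.
- **Elbow position:** In the wrist view the head sits about 3 mm off the stub axis, which I put down to the play on the thread.
- **Other things on the bench:** I did not compare their positions before and after. The grips closed only on the ring and the elbow, and I saw no unexpected contact forces.

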